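# Load a bearing cap in an angled drill jig

## Robot

A 6-joint arm with a two-finger parallel gripper is mounted at the origin on a cart in front of the work surface, level with it; the furniture and walls round the work are solid. World frame = base frame: x ahead of the robot, y to its left, z up, the work surface at z = 0. Lengths are in m, angles in rad, forces in N, time in s.
With the tool pointing down it reaches from about 0.3 to 0.875 m from the base axis. Payload 6.4 kg.
Tool frame: the origin (TCP) lies at the very end of the fingers, on their centre line; the grasp point (between the pads) lies 19 mm behind it; z points along the fingers, y is the line along which they close (so a half turn about z gives the same grasp; the last joint's range is limited). The gripper opens to 85 mm and grips with 20 to 120 N. Pads are 22 mm wide; open, the fingers measure 114 mm over their backs; the gripper's body (76 mm by 85 mm) begins 54 mm behind the grasp point. The pads swing forward as they close: fully open they stand 13 mm farther back than shut.
Start: joints at [0.997, 0.181, 1.607, -0, 1.354, -0.206], TCP at [0.207, 0.537, 0.231] pointing down, gripper open.
Joint ranges: [-2.99, 2.99], [-0.89, 2.07], [0.3, 2.58], [-1.14, 4.28], [0, 2.63], [-3.12, 3.12]. Speed limits (rad/s): [2.57, 2.57, 3.01, 3.14, 3.14, 3.14].

## Interface

Orientations are given as a unit quaternion [w, x, y, z].
In Python, from bench import ctrl gives the robot as it stands.
- The arm moves only by the tool jog_arm, never from a script. Its argument "series" is a list that holds one entry, the list of rows, each a list of 7 numbers: the shift along the tool's x, y, z in mm, then the turn, a rotation vector about the tool's x, y, z in rad, then the finger opening in mm, from 0 to 85.4. In form: [[[tx, ty, tz, rx, ry, rz, gripper], ...]]. A call has exactly 10 rows; each row shifts and turns the commanded pose from where the row before left it, along the tool's axes as they then stand; what a row does not reach is not made up. A row lasts 1/10 s, in which the tool goes at most 50 mm and 8.59 degrees, less where a joint would pass 70% of its speed; a pose out of reach is approached as far as the arm can. A call with a gripper value outside its range is refused whole. The fingers move at their own pace and stop on an object; the grip force is fixed at half the most. Time passes only in rows, so rows that do not move let the fingers close, or fill a call up. It gives the time, the measured TCP pose, the force, the opening and the grip force at its end, in the units of the state.
- ctrl.get_obs(): the state, without advancing time (a new reading comes with each control period).
- ctrl.camera(name): name is "scene" or "top"; returns a dict with "frame" (400x640x3 uint8, blue, green, red), "z_map" (400x640 float32, m along the optical axis (not along the pixel's ray), 0 where there is no reading), "fx", "fy", "cx", "cy" (pixels), "k1" (the pictures are not rectified: a ray, as slopes to the right and down, at radius r is drawn at 1 + k1 r^2 times it, then the intrinsics apply), "xyz" and "rotation" of the camera in the world. Camera axes: x right, y down, z forward; pixel columns grow to the right and rows downward; lengths in m; the calibration is good to about 2 mm. A picture is of the moment at which its call begins.
- ctrl.hand_in(): hands the job in; it is judged then, once.
The state is a dict: "time_s": time; "q": joint angles; "dq": joint speeds; "joint_efforts": joint torques, N m; "eef_pos": TCP position; "eef_rot": TCP orientation; "wrist_force": force on the tool from outside, world axes, zero at the start; "torque": the same for the moment, N m; "opening": opening from 0.0 (shut) to 1.0 (fully open); "grasp_force": force on a finger pad.
Only numpy, scipy, OpenCV 4.12 (cv2) and the standard library are available. Lean on these libraries where they do the work, as an engineer would, in place of code of your own. Each camera call takes 0.05 s, during which the arm holds its last target. There are 200 camera calls.

## Task

Load the aluminium bearing cap into the angled drill jig: spigot down in the bore, turned until its notch drops over the dowel pin and the flange sits fully down on the plate. Feel that it is home while the leaf still stands open; only then swing the leaf shut and press it until the red catch snaps over its end, and let go. Do not ram the cap, and leave the grease tin, the brush and the tape where they are.

Things in the scene. Friction and masses are not known exactly. Their poses are not given: they have to be found in the camera images.
- bearing_cap: the loose workpiece, a turned aluminium bearing cap standing upright on the bench, 44 mm high, about 0.12 kg. Origin: centre of its underside; z: its axis, up. From below: spigot 30 mm diameter, 14 mm long, 2.5 mm chamfer at the foot; flange 54 mm diameter, from 14 to 22 mm; plain round boss 26 mm diameter, from 22 to 44 mm, where it is gripped
- cap_seat (a point): centre of the flange's underside, on the cap's axis 14 mm above its origin, axes as the cap's; it lies at the nest's origin when the cap is home
- cap_notch (a point): the notch in the flange's rim, on the cap's +x side, 22.5 mm from the axis at the underside of the flange; cut right through, 7.5 mm wide here, flaring outward, its floor 17.5 mm from the axis
- nest: the jig's fixed steel nest plate, 130 x 92 mm, leaning 30 degrees towards the robot. Origin: in the plate's face at the centre of the bore (32 mm diameter, 18 mm deep); z: square to the plate, outward, 30 degrees from vertical; x: up the slope, away from the front; y: along the hinge. A cap goes in along -z. The open leaf leaves the gripper room if its fingers close along y, give or take 0.7 rad
- ring_zero (a point): zero mark of the brass index ring round the bore, 22.5 mm from the bore's centre along the nest's -x, axes as the nest's. A round-topped dowel, 5.5 mm diameter, stands 7 mm out of the clamped ring at that radius, anywhere within 0.6 rad either side of zero; no reading tells where. A cap not turned to it stands 7 mm high on it, and drops when the notch meets it
- leaf (a joint): angle of the hinged steel leaf (50 mm wide, 8 mm thick) to the plate in rad: 0 shut, 34 to 42 mm above the plate; 2.2 to 2.45 at the start, leaning back, its end 0.25 m above the bench. Stiff hinge (3 to 5 N at the knob): it stays where it is left. A sprung pad under it (3 mm travel, 2 to 5 N) comes down on the boss. It cannot shut on a cap that stands on the dowel
- leaf_hinge (a point): the leaf's hinge axis, fixed on the jig, 62 mm up the slope from the bore's centre and 38 mm above the plate; axes as the nest's, the axis runs along y. Shut, the leaf reaches from here along the nest's -x; it opens by turning about +y
- leaf_knob (a point): centre of the black ball knob, 26 mm diameter, on an 8 mm stem on the leaf's outer face near its free end: 104 mm from the hinge axis along the leaf and 32 mm out from it, 28 mm off the leaf's surface. It can be pinched from straight above through the whole swing, fingers closing along the hinge; axes turn with the leaf
- catch (a joint): angle of the red spring catch at the jig's front in rad: 0 at rest, up to 0.45 pushed outward. From about 0.12 rad of leaf the tongue at the leaf's end (132 mm from the hinge) pushes its sloping hook aside, with a peak of 6 to 10 N at the knob near 0.05 rad; the push then falls off, and at about 0.015 rad the catch snaps back to 0 over the tongue and holds it. The leaf's stop is at 0
- grease_tin: bystander: round green and white tin, 66 mm diameter, 34 mm high; origin: centre of its underside
- chip_brush: bystander: small brush with a wooden handle, 156 mm long, lying on the bench; origin: centre of its underside
- tape_roll: bystander: roll of yellow tape, 83 mm diameter, 18 mm high, lying flat; origin: centre of its underside
There are look-alikes about, which are no part of the job. What is shaped like the bearing_cap but black is not meant.

How it is judged:
By the outcome, as a careful person would: the job done as asked, in the order asked, and still so for the second after the job is handed in, with the robot touching nothing.
It also fails if it takes over 72 s, if anything falls off the work surface, if the arm or the gripper's body presses on something with over 40 N, if the wrist force passes 120 N, or if a joint passes its speed limit or range.

## Working session

There is one attempt and no reset: what is moved stays moved. The work goes in short steps, Python scripts to look and compute and a tool call to move; the robot and the scene stay as the last step left them, time stands still between calls to the robot, and variables do not carry over. Pictures are saved under pics/ and viewed, at most 10 in all, crops included, and the job is handed in when it is done.

Besides the shell and the picture viewer there is one more tool, called after "Call:" in YAML: its name, and indented under it one key for each argument. jog_arm: Moves the arm, as the interface text tells. Its arguments: {"type":"object","properties":{"series":{"type":"array"}},"required":["series"]}

```bash
mkdir -p pics; ls; python3 - <<'E'
from bench import ctrl
import cv2,numpy as np
o=ctrl.get_obs(); print(o)
for n in("scene","top"):
    c=ctrl.camera(n); cv2.imwrite(f"pics/{n}0.png",c["frame"]); np.savez(f"{n}0.npz",**c)
    print(n,{k:c[k] for k in c if k not in("frame","z_map")})
E
```

```text
pics
{'time_s': 0.0, 'q': array([ 9.96681387e-01,  1.81536523e-01,  1.60806012e+00, -6.61009901e-06,
        1.35379038e+00, -2.06293864e-01]), 'dq': array([ 0.00172025,  0.00125782,  0.00050816,  0.00067618, -0.00010696,
        0.0014681 ]), 'joint_efforts': array([-5.27248449e-04, -4.44879448e+01, -3.51330256e+01, -3.07958080e-04,
        9.29336355e-03,  7.52057957e-06]), 'eef_pos': array([0.2064231 , 0.5360528 , 0.23036151]), 'eef_rot': array([-3.38284304e-04,  1.82874777e-01,  9.83135805e-01, -8.30971470e-04]), 'wrist_force': array([0.18823869, 0.03686431, 0.61364509]), 'torque': array([-0.03321914, -0.03178961,  0.03154865]), 'grasp_force': 0.0, 'opening': 0.9962413440951102}
scene {'fx': 404.6904832516516, 'fy': 404.6904832516516, 'cx': 319.0309559118072, 'cy': 195.96113626441857, 'k1': -0.023909168694215756, 'xyz': array([ 0.15676214, -0.67520974,  0.5026749 ]), 'rotation': array([-0.52428373,  0.82479165, -0.17984443,  0.11180913])}
top {'fx': 446.5595152875731, 'fy': 446.5595152875731, 'cx': 318.3283038296145, 'cy': 199.77113828582745, 'k1': 0.020538257458765353, 'xyz': array([0.39401236, 0.10267268, 0.94426532]), 'rotation': array([ 0.04771866, -0.70178639,  0.70863517, -0.05527191])}
```

View pics/scene0.png

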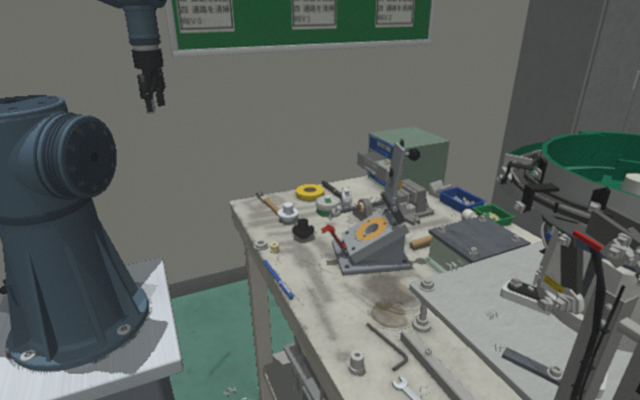

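View pics/top0.png

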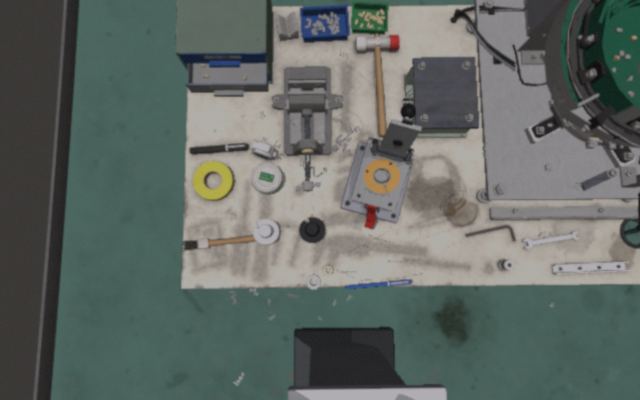

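The scene view shows the silver cap at (288,212), the black look-alike at (303,230), the jig at (370,240) and the knob at (413,154). In the top view the cap is at (266,231), with the brush beside it at (232,241). The jig bore is at (382,177), the knob at (408,110) and the red catch at (371,216).

```bash
cat > h.py <<'E'
import numpy as np,cv2
from scipy.spatial.transform import Rotation as R
def q2R(q): return R.from_quat([q[1],q[2],q[3],q[0]])
def load(n): return dict(np.load(n+".npz"))
def rays(c,uv):
    uv=np.atleast_2d(np.asarray(uv,float)); K=np.array([[c["fx"],0,c["cx"]],[0,c["fy"],c["cy"]],[0,0,1.]])
    p=cv2.undistortPoints(uv[:,None],K,np.array([float(c["k1"]),0,0,0]))[:,0]
    return np.c_[p,np.ones(len(p))]
def pts(c,uv):
    uv=np.atleast_2d(uv); z=c["z_map"][uv[:,1].astype(int),uv[:,0].astype(int)]
    return q2R(c["rotation"]).apply(rays(c,uv)*z[:,None])+c["xyz"], z
def on_z(c,uv,h):
    d=q2R(c["rotation"]).apply(rays(c,uv)); return c["xyz"]+d*((h-c["xyz"][2])/d[:,2])[:,None]
def proj(c,P):
    K=np.array([[c["fx"],0,c["cx"]],[0,c["fy"],c["cy"]],[0,0,1.]]); Ri=q2R(c["rotation"]).inv()
    X=Ri.apply(np.atleast_2d(P)-c["xyz"]); return cv2.projectPoints(X,np.zeros(3),np.zeros(3),K,np.array([float(c["k1"]),0,0,0]))[0][:,0]
E
python3 - <<'E'
from h import *
t,s=load("top0"),load("scene0")
a=cv2.resize(t["frame"][200:264,230:340],None,fx=4,fy=4,interpolation=cv2.INTER_CUBIC)[:,:400]
b=cv2.resize(t["frame"][95:235,330:430],None,fx=4,fy=4,interpolation=cv2.INTER_CUBIC)
im=np.zeros((560,800,3),np.uint8); im[:256,:400]=a; im[:560,400:]=b
im[260:560,:400]=cv2.resize(s["frame"][195:255,260:340],(400,300),interpolation=cv2.INTER_CUBIC)
cv2.imwrite("pics/crop1.png",im)
# height samples
for uv in [(266,231),(266,226),(382,177),(370,163),(397,172),(360,190),(408,110),(400,135),(312,229),(232,240)]:
    p,z=pts(t,[uv]); print("top",uv,p[0].round(4))
for uv in [(288,206),(372,229),(413,154)]:
    p,z=pts(s,[uv]); print("scene",uv,p[0].round(4))
# plane fit of plate from top
f=t["frame"].astype(int); 
P,z=pts(t,np.array([(u,v) for u in range(340,415) for v in range(130,222)])); P=P[z>0]
best=None; rng=np.random.default_rng(0)
for i in range(800):
    a,b,c=P[rng.choice(len(P),3,False)]; n=np.cross(b-a,c-a); L=np.linalg.norm(n)
    if L<1e-6: continue
    n/=L; n*=np.sign(n[2])
    if abs(n[2]-.866)>.04: continue
    k=(abs((P-a)@n)<.002).sum()
    if best is None or k>best[0]: best=(k,n,a)
m=abs((P-best[2])@best[1])<.002; Q=P[m]; c=Q.mean(0); n=np.linalg.svd(Q-c,full_matrices=False)[2][2]; n*=np.sign(n[2])
print("plate",m.sum(),n,c,"yaw of downhill",np.arctan2(n[1],n[0]))
E
```

```text
top (266, 231) [0.4636 0.1985 0.0426]
top (266, 226) [0.4736 0.1984 0.0441]
top (382, 177) [ 0.571  -0.038   0.0506]
top (370, 163) [ 0.5933 -0.0103  0.0812]
top (397, 172) [ 0.5747 -0.0631  0.0813]
top (360, 190) [0.545  0.0072 0.0475]
top (408, 110) [ 0.6438 -0.0535  0.2438]
top (400, 135) [ 0.6098 -0.0444  0.2167]
top (312, 229) [0.4665 0.1057 0.0455]
top (232, 240) [0.4478 0.2716 0.0151]
scene (288, 206) [0.4623 0.1907 0.0452]
scene (372, 229) [ 0.5781 -0.0232  0.0618]
scene (413, 154) [ 0.6368 -0.0638  0.2383]
plate 1802 [-0.48900612  0.13621829  0.86157855] [ 0.56324834 -0.03070398  0.06640856] yaw of downhill 2.869918345113844
```

View pics/crop1.png

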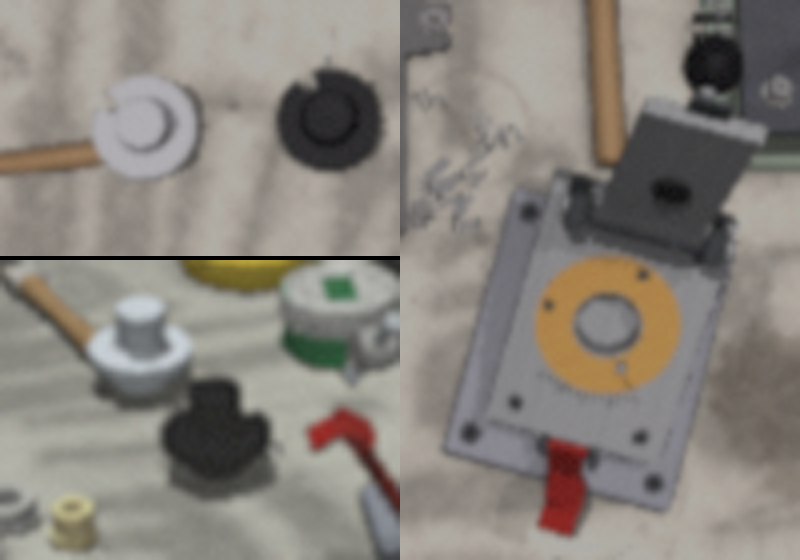

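The crop shows the cap's notch up-left of the boss at crop (105,102), which is roughly 58° azimuth. The dowel is a small light dot on the ring at crop (622,367), full-frame (385.5,186.8). Next I measure these accurately.

```bash
cat > meas.py <<'E'
from h import *
t,s=load("top0"),load("scene0")
def plane(c,uv,p0,n):
    d=q2R(c["rotation"]).apply(rays(c,uv)); return c["xyz"]+d*(((p0-c["xyz"])@n)/(d@n))[:,None]
def big(m):
    n,l,st,ce=cv2.connectedComponentsWithStats(m.astype(np.uint8)); k=1+st[1:,4].argmax(); return (l==k).astype(np.uint8),st[k]
def fitcircle(P):
    A=np.c_[2*P,np.ones(len(P))]; x=np.linalg.lstsq(A,(P**2).sum(1),rcond=None)[0]; return x[:2],np.sqrt(x[2]+x[:2]@x[:2])
E
python3 - <<'E'
from meas import *
yaw=-0.272
zn=np.array([-.5*np.cos(yaw),-.5*np.sin(yaw),.75**.5]); yn=np.array([-np.sin(yaw),np.cos(yaw),0]); xn=np.cross(yn,zn)
p0=np.array([0.56325,-0.0307,0.0664])
for nm,c,box in(("top",t,(345,150,420,205)),("scene",s,(345,205,400,250))):
    hsv=cv2.cvtColor(c["frame"],cv2.COLOR_BGR2HSV); m=((hsv[...,0]>8)&(hsv[...,0]<28)&(hsv[...,1]>110)&(hsv[...,2]>90))
    k=np.zeros_like(m); x0,y0,x1,y1=box; k[y0:y1,x0:x1]=1; b,st=big(m&k)
    ct=max(cv2.findContours(b,cv2.RETR_EXTERNAL,cv2.CHAIN_APPROX_NONE)[0],key=len)[:,0].astype(float)
    e=cv2.fitEllipse(cv2.convexHull(ct.astype(np.float32)))
    W=plane(c,ct,p0,zn); Q=np.c_[(W-p0)@xn,(W-p0)@yn]
    ce,r=fitcircle(Q); print(nm,"ring",st,e[0],"centre",(p0+ce[0]*xn+ce[1]*yn).round(4),"r",r, "resid",np.std(np.linalg.norm(Q-ce,axis=1)-r))
    zz=c["z_map"]; P,z=pts(c,np.argwhere(b)[:,::-1]); P=P[z>0]; print("ring height off plate",np.median((P-p0)@zn), "normal",(lambda v:v*np.sign(v[2]))(np.linalg.svd(P-P.mean(0),full_matrices=False)[2][2]))
    if nm=="top":
        bc=p0+ce[0]*xn+ce[1]*yn
        for off in(0,.007):
            D=plane(c,[(385.5,186.75)],bc+off*zn,zn)[0]-bc; print("dowel",off,D@xn,D@yn,np.hypot(D@xn,D@yn),"delta from zero",np.arctan2(-D@yn,-D@xn))
    # knob
    g=c["frame"].max(2); kb=(398,98,420,118) if nm=="top" else (403,145,424,163); kk=np.zeros_like(m); kk[kb[1]:kb[3],kb[0]:kb[2]]=1
    b,st=big((g<45)&kk); ct=max(cv2.findContours(b,cv2.RETR_EXTERNAL,cv2.CHAIN_APPROX_NONE)[0],key=len)
    (u,v),r=cv2.minEnclosingCircle(ct); M=cv2.moments(b,True); print("knob",st,u,v,r,M["m10"]/M["m00"],M["m01"]/M["m00"])
    # cap by depth: heights
    cb=(245,210,290,252) if nm=="top" else (272,195,304,226)
    uv=np.array([(u,v) for v in range(cb[1],cb[3]) for u in range(cb[0],cb[2])]); P,z=pts(c,uv)
    for lo,hi in((.040,.048),(.017,.027)):
        q=(z>0)&(P[:,2]>lo)&(P[:,2]<hi)&(c["frame"][uv[:,1],uv[:,0]].min(1)>90)
        mm=np.zeros((400,640),np.uint8); mm[uv[q,1],uv[q,0]]=1
        h=.044 if lo>.03 else .022
        W=on_z(c,uv[q],h); print("cap",lo,q.sum(),W.mean(0).round(4),(W.min(0)+W.max(0)).round(4)/2, cv2.minEnclosingCircle(uv[q].astype(np.float32)))
E
```

```text
top ring [364 160  36  33 652] (381.4595031738281, 175.7391357421875) centre [ 0.5688 -0.0337  0.07  ] r 0.033583348504285834 resid 0.0012948462840586155
ring height off plate 0.00010026599581578648 normal [-0.48543231  0.13538887  0.86372758]
dowel 0 -0.01922221796421442 -0.014174447059590485 0.02388322869523509 delta from zero 0.6353876640285736
dowel 0.007 -0.01695206933887778 -0.01337204488188785 0.021591300081128584 delta from zero 0.6678834507830023
knob [402 104  14  14 150] 408.1000061035156 110.9000015258789 7.212583065032959 408.31333333333333 110.45333333333333
cap 0.04 130 [0.4652 0.2007 0.044 ] [0.4656 0.2004 0.044 ] ((265.0, 230.0), 6.403224468231201)
cap 0.017 380 [0.4639 0.2001 0.022 ] [0.4653 0.2068 0.022 ] ((262.8450622558594, 232.0774688720703), 15.982973098754883)
scene ring [357 218  29  22 304] (371.1642150878906, 228.4488067626953) centre [ 0.5695 -0.0321  0.0701] r 0.032450360886290316 resid 0.0013851611450277962
ring height off plate 0.0015338684905574398 normal [-0.49180218  0.15813515  0.85622654]
knob [408 149  12  11  88] 413.4117736816406 154.1764678955078 5.710822582244873 413.75 154.5681818181818
cap 0.04 59 [0.4659 0.1966 0.044 ] [0.4651 0.1683 0.044 ] ((292.5, 211.0), 11.80052375793457)
cap 0.017 159 [0.4625 0.1937 0.022 ] [0.46525 0.18655 0.022  ] ((286.5733947753906, 214.98623657226562), 12.467254638671875)
```

```bash
python3 - <<'E'
from meas import *
def ray(c,uv): return c["xyz"],q2R(c["rotation"]).apply(rays(c,[uv]))[0]
a,d=ray(t,(408.2,110.7)); b,e=ray(s,(413.5,154.3))
k=np.linalg.lstsq(np.c_[d,-e],b-a,rcond=None)[0]; A=a+k[0]*d;B=b+k[1]*e; K=(A+B)/2; print("knob",A,B,np.linalg.norm(A-B))
yaw=-.272; zn=np.array([-.5*np.cos(yaw),-.5*np.sin(yaw),.75**.5]); yn=np.array([-np.sin(yaw),np.cos(yaw),0]); xn=np.cross(yn,zn)
bc=np.array([.569,-.033,.070]); H=bc+.062*xn+.038*zn; D=K-H; print("knob in nest from hinge",D@xn,D@yn,D@zn,"r",np.hypot(D@xn,D@zn))
th=np.arctan2(D@zn,-(D@xn))-np.arctan2(.032,.104); print("hinge",H,"leaf",th)
# cap: bright low-saturation pixels, ray onto planes
for nm,c,cb in(("top",t,(245,210,290,252)),("scene",s,(272,190,304,226))):
    uv=np.array([(u,v) for v in range(cb[1],cb[3]) for u in range(cb[0],cb[2])]); P,z=pts(c,uv)
    q=(z>0)&(P[:,2]>.040)&(P[:,2]<.05)&(np.hypot(P[:,0]-.465,P[:,1]-.199)<.02); 
    print(nm,"boss pts",q.sum(),P[q].mean(0),(np.percentile(P[q],2,axis=0)+np.percentile(P[q],98,axis=0))/2)
c0=np.array([.4652,.2002,.022])
# polar profile of flange in top
an=np.radians(np.arange(0,360,6)); 
for r in(.0195,.0225,.025):
    uv=proj(t,c0+np.c_[r*np.cos(an),r*np.sin(an),0*an]).astype(np.float32)
    g=cv2.remap(cv2.cvtColor(t["frame"],cv2.COLOR_BGR2GRAY),uv[:,None,0],uv[:,None,1],cv2.INTER_LINEAR)[:,0]; print(r,g.tolist())
# dowel profile on ring at base height and mid
for h in(0,.004,.007):
  for r in(.0225,):
    a=np.radians(np.arange(0,72,3)); W=bc+h*zn-r*np.cos(a)[:,None]*xn-r*np.sin(a)[:,None]*yn
    uv=proj(t,W).astype(np.float32); f=cv2.remap(t["frame"],uv[:,None,0],uv[:,None,1],cv2.INTER_LINEAR)[:,0].astype(int); print(h,"blue vs red diff (0..69 step 3)",(f[:,2]-f[:,0]).tolist())
E
```

```text
knob [ 0.64595758 -0.05586918  0.23433303] [ 0.644868   -0.05523998  0.23380584] 0.001364186653789351
knob in nest from hinge 0.08902489124538848 -0.0011964318806198986 0.06425680446238038 r 0.10979238671679305
hinge [ 0.60241808 -0.04232072  0.13390897] leaf 2.2178962811287057
top boss pts 133 [0.46528609 0.20058388 0.0445764 ] [0.46551843 0.20044892 0.04441278]
scene boss pts 56 [0.46492126 0.19848755 0.04513711] [0.4657491  0.20027739 0.04425742]
0.0195 [174, 175, 174, 174, 174, 174, 173, 172, 169, 161, 151, 149, 161, 171, 174, 174, 175, 174, 173, 173, 175, 174, 173, 174, 173, 174, 174, 174, 174, 174, 174, 174, 175, 174, 174, 174, 175, 174, 175, 175, 174, 175, 176, 173, 173, 172, 173, 172, 173, 174, 173, 173, 174, 174, 174, 173, 174, 174, 175, 175]
0.0225 [173, 173, 173, 174, 174, 173, 175, 174, 167, 161, 160, 160, 168, 174, 175, 175, 175, 175, 175, 175, 174, 174, 175, 174, 175, 175, 175, 175, 175, 173, 174, 174, 173, 173, 174, 172, 172, 171, 170, 170, 169, 169, 169, 170, 167, 166, 167, 168, 166, 167, 167, 167, 167, 168, 169, 171, 171, 170, 172, 173]
0.025 [165, 164, 165, 166, 167, 168, 171, 171, 166, 160, 167, 169, 169, 172, 172, 174, 174, 173, 172, 173, 173, 171, 171, 172, 171, 171, 170, 171, 170, 166, 163, 164, 163, 160, 162, 157, 151, 148, 148, 149, 142, 143, 142, 142, 138, 135, 138, 137, 134, 139, 142, 139, 141, 147, 151, 158, 160, 159, 163, 165]
0 blue vs red diff (0..69 step 3) [98, 98, 98, 98, 99, 98, 96, 94, 82, 68, 42, 27, 20, 34, 54, 74, 91, 94, 96, 96, 97, 96, 97, 97]
0.004 blue vs red diff (0..69 step 3) [99, 99, 98, 99, 98, 97, 96, 95, 84, 68, 41, 26, 21, 33, 49, 69, 88, 94, 97, 98, 98, 97, 97, 97]
0.007 blue vs red diff (0..69 step 3) [99, 98, 98, 98, 98, 97, 96, 95, 86, 74, 53, 39, 28, 35, 50, 69, 87, 93, 97, 98, 100, 98, 97, 97]
```

```bash
cat > plan.py <<'E'
from h import *
import sys
yaw=-.272
zn=np.array([-.5*np.cos(yaw),-.5*np.sin(yaw),.75**.5]); yn=np.array([-np.sin(yaw),np.cos(yaw),0]); xn=np.cross(yn,zn)
bc=np.array([.569,-.033,.070]); H=bc+.062*xn+.038*zn
def ori(z,y): return R.from_matrix(np.c_[np.cross(y,z),y,z])
def down(az): return ori(np.array([0,0,-1.]),np.array([np.cos(az),np.sin(az),0]))
def nest(dev): return ori(-zn,np.cos(dev)*yn-np.sin(dev)*xn)   # turned by dev about nest z
def state():
    from bench import ctrl
    o=ctrl.get_obs(); return o,np.array(o["eef_pos"]),q2R(o["eef_rot"])
def plan(p1,R1,n,g,p0=None,R0=None):
    o,p,r=state()
    if p0 is None: p0,R0=p,r
    w=(R0.inv()*R1).as_rotvec(); P,Rr=p0,R0
    for i in range(1,n+1):
        # rounded rows, each from the pose the rounded ones have reached
        Pt=p0+(p1-p0)*i/n; Rt=R0*R.from_rotvec(w*i/n)
        t=np.round(Rr.inv().apply(Pt-P)*1e3,1); d=np.round((Rr.inv()*Rt).as_rotvec(),3)
        P=P+Rr.apply(t/1e3); Rr=Rr*R.from_rotvec(d)
        print([float(x) for x in [*t,*d]]+[g],end=",\n" if i%10==0 else ",")
    print("q",o["q"].round(2),"dist",np.linalg.norm(p1-p0),"ang",np.linalg.norm(w))
def show():
    o,p,r=state(); print("t",round(o["time_s"],2),"pos",p.round(4),"nestcoords mm",((np.array([xn,yn,zn])@(p-bc))*1e3).round(1),"F nest",(np.array([xn,yn,zn])@o["wrist_force"]).round(1),"q",o["q"].round(2),"open",round(o["opening"]*85.4,1),"grip",round(o["grasp_force"],1))
E
python3 -c "
from plan import *
plan(np.array([.4655,.2004,.11]),down(np.radians(-64)),20,70)"
```

```text
[-18.1, -11.0, 6.0, -0.0, 0.0, 0.116, 70],[-19.3, -8.8, 6.1, -0.0, 0.0, 0.116, 70],[-20.2, -6.6, 6.0, -0.0, 0.0, 0.116, 70],[-20.7, -4.1, 6.0, -0.0, 0.0, 0.116, 70],[-21.2, -1.7, 6.1, -0.0, 0.0, 0.116, 70],[-21.2, 0.7, 6.0, -0.0, 0.001, 0.116, 70],[-20.9, 3.2, 6.0, -0.0, -0.0, 0.116, 70],[-20.5, 5.6, 6.0, -0.0, -0.0, 0.116, 70],[-19.7, 7.9, 6.1, -0.0, -0.0, 0.116, 70],[-18.6, 10.1, 6.0, -0.001, 0.0, 0.116, 70],
[-17.3, 12.2, 6.0, 0.0, 0.0, 0.116, 70],[-15.8, 14.2, 6.0, 0.0, 0.0, 0.116, 70],[-14.1, 15.9, 6.0, 0.0, 0.0, 0.116, 70],[-12.1, 17.3, 6.1, 0.0, 0.0, 0.116, 70],[-10.0, 18.7, 6.0, 0.0, 0.0, 0.116, 70],[-7.8, 19.7, 6.0, 0.0, 0.0, 0.116, 70],[-5.5, 20.5, 6.0, 0.0, 0.0, 0.116, 70],[-3.0, 21.0, 6.1, 0.0, 0.0, 0.116, 70],[-0.6, 21.2, 6.0, 0.0, 0.0, 0.116, 70],[1.8, 21.1, 6.0, 0.0, 0.001, 0.116, 70],
q [ 1.    0.18  1.61 -0.    1.35 -0.21] dist 0.44083209749015073 ang 2.320007344623581
```

Call:
jog_arm:
  series:
    - [[-18, -11, 6, 0, 0, 0.116, 70], [-19, -9, 6, 0, 0, 0.116, 70], [-20, -6.5, 6, 0, 0, 0.116, 70], [-21, -4, 6, 0, 0, 0.116, 70], [-21, -1.5, 6, 0, 0, 0.116, 70], [-21, 0.5, 6, 0, 0, 0.116, 70], [-21, 3, 6, 0, 0, 0.116, 70], [-20.5, 5.5, 6, 0, 0, 0.116, 70], [-19.5, 8, 6, 0, 0, 0.116, 70], [-18.5, 10, 6, 0, 0, 0.116, 70]]

```text
time_s: 1.1
eef_pos: [0.3357, 0.3683, 0.1707]
eef_rot: [-0.0, 0.693, 0.721, -0.0]
wrist_force: [-0.4, 0.1, 0.4]
opening: 0.817
grasp_force: 0.0
```

Call:
jog_arm:
  series:
    - [[-17.5, 12, 6, 0, 0, 0.116, 70], [-16, 14, 6, 0, 0, 0.116, 70], [-14, 16, 6, 0, 0, 0.116, 70], [-12, 17.5, 6, 0, 0, 0.116, 70], [-10, 18.5, 6, 0, 0, 0.116, 70], [-8, 19.5, 6, 0, 0, 0.116, 70], [-5.5, 20.5, 6, 0, 0, 0.116, 70], [-3, 21, 6, 0, 0, 0.116, 70], [-0.5, 21, 6, 0, 0, 0.116, 70], [0, 0, 0, 0, 0, 0, 70]]

```text
time_s: 2.1
eef_pos: [0.4521, 0.2163, 0.1163]
eef_rot: [0.0, 0.96, 0.279, -0.001]
wrist_force: [0.2, 0.3, -0.1]
opening: 0.822
grasp_force: 0.0
```

```bash
python3 -c "
from plan import *
show(); plan(np.array([.4655,.2004,.060]),down(np.radians(-64)),4,60); plan(np.array([.4655,.2004,.060]),down(np.radians(-64)),1,60)"
```

```text
t 2.1 pos [0.4521 0.2163 0.1163] nestcoords mm [-132.4  208.8  129.9] F nest [ 0.   0.4 -0.1] q [ 0.21  0.16  1.89 -0.    1.1   1.22] open 70.2 grip 0.0
[0.7, 5.2, 14.1, 0.0, 0.0, 0.028, 60],[0.9, 5.1, 14.1, 0.0, 0.001, 0.028, 60],[1.0, 5.1, 14.0, 0.0, 0.0, 0.028, 60],[1.1, 5.1, 14.1, 0.0, 0.001, 0.027, 60],q [ 0.21  0.16  1.89 -0.    1.1   1.22] dist 0.060053877499058536 ang 0.11143185875994317
[2.9, 20.6, 56.3, 0.0, 0.002, 0.111, 60],q [ 0.21  0.16  1.89 -0.    1.1   1.22] dist 0.060053877499058536 ang 0.11143185875994317
```

Call:
jog_arm:
  series:
    - [[0.8, 5.2, 14, 0, 0, 0.028, 60], [1, 5.2, 14, 0, 0, 0.028, 60], [1, 5.2, 14, 0, 0, 0.028, 60], [1, 5.2, 14, 0, 0, 0.027, 60], [0, 0, 7, 0, 0, 0, 60], [0, 0, 7, 0, 0, 0, 60], [0, 0, 7, 0, 0, 0, 60], [0, 0, 7, 0, 0, 0, 60], [0, 0, 7, 0, 0, 0, 60], [0, 0, 0, 0, 0, 0, 60]]

```text
time_s: 3.1
eef_pos: [0.4645, 0.2021, 0.0253]
eef_rot: [-0.0, 0.974, 0.228, -0.001]
wrist_force: [-0.4, 0.6, -0.3]
opening: 0.703
grasp_force: 0.0
```

```bash
python3 - <<'E'
from plan import *
from bench import ctrl
show()
im=np.zeros((400,800,3),np.uint8)
for i,(n,b) in enumerate((("scene",(240,165,340,265)),("top",(216,180,316,280)))):
    c=ctrl.camera(n); im[:,400*i:400*i+400]=cv2.resize(c["frame"][b[1]:b[3],b[0]:b[2]],(400,400),interpolation=cv2.INTER_CUBIC)
cv2.imwrite("pics/g1.png",im)
E
```

```text
t 3.1 pos [0.4645 0.2021 0.0253] nestcoords mm [-164.2  198.3   43.2] F nest [-0.6  0.4  0. ] q [0.18 0.33 1.91 0.   0.91 1.29] open 60.0 grip 0.0
```

View pics/g1.png

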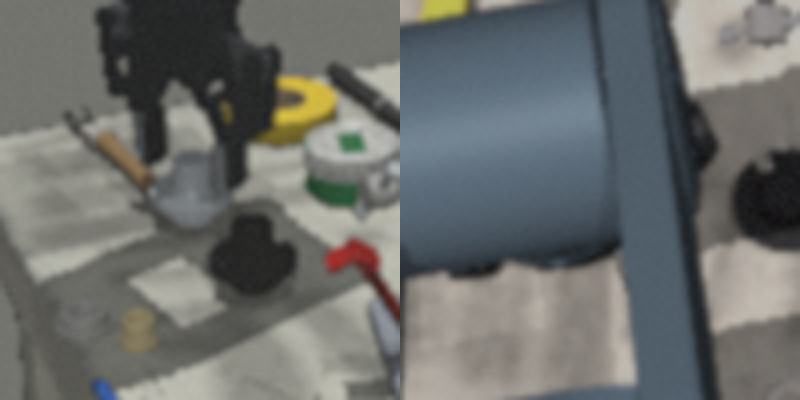

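The scene crop shows the fingers either side of the boss at crop (190,170), clear of the brush. Closing now.

Call:
jog_arm:
  series:
    - [[0, 1.8, 1, 0, 0, 0, 60], [0, 0, 0, 0, 0, 0, 50], [0, 0, 0, 0, 0, 0, 40], [0, 0, 0, 0, 0, 0, 32], [0, 0, 0, 0, 0, 0, 26], [0, 0, 0, 0, 0, 0, 15], [0, 0, 0, 0, 0, 0, 15], [0, 0, 0, 0, 0, 0, 15], [0, 0, 0, 0, 0, 0, 15], [0, 0, 0, 0, 0, 0, 15]]

```text
time_s: 4.2
eef_pos: [0.4662, 0.2007, 0.0255]
eef_rot: [-0.0, 0.974, 0.227, 0.0]
wrist_force: [-1.7, 1.5, 4.4]
opening: 0.279
grasp_force: 58.5
```

```bash
python3 - <<'E'
from plan import *
show()
# cap origin -> TCP height held; carry: cap axis = tool axis
plan(state()[1]+np.array([0,0,.12]),state()[2],6,15)
E
```

```text
t 4.2 pos [0.4662 0.2007 0.0255] nestcoords mm [-162.4  197.5   42.4] F nest [0.4 1.  4.8] q [0.17 0.33 1.91 0.   0.91 1.28] open 23.8 grip 58.5
[0.0, -0.0, -20.0, 0.0, 0.0, 0.0, 15],[0.0, -0.0, -20.0, 0.0, 0.0, 0.0, 15],[0.0, -0.0, -20.0, 0.0, 0.0, 0.0, 15],[0.0, -0.0, -20.0, 0.0, 0.0, 0.0, 15],[0.0, -0.0, -20.0, 0.0, 0.0, 0.0, 15],[0.1, -0.0, -20.0, 0.0, 0.0, 0.0, 15],q [0.17 0.33 1.91 0.   0.91 1.28] dist 0.11999999999999998 ang 0.0
```

Call:
jog_arm:
  series:
    - [[0, 0, -5, 0, 0, 0, 15], [0, 0, -15, 0, 0, 0, 15], [0, 0, -20, 0, 0, 0, 15], [0, 0, -20, 0, 0, 0, 15], [0, 0, -20, 0, 0, 0, 15], [0, 0, -20, 0, 0, 0, 15], [0, 0, -20, 0, 0, 0, 15], [0, 0, -10, 0, 0, 0, 15], [0, 0, 0, 0, 0, 0, 15], [0, 0, 0, 0, 0, 0, 15]]

```text
time_s: 5.2
eef_pos: [0.4656, 0.2003, 0.1545]
eef_rot: [0.0, 0.974, 0.227, -0.0]
wrist_force: [-0.1, -1.6, -1.2]
opening: 0.278
grasp_force: 58.4
```

```bash
python3 - <<'E'
from plan import *
show()
plan(bc+zn*.080,nest(0),20,15)
E
```

```text
t 5.2 pos [0.4656 0.2003 0.1545] nestcoords mm [-98.3 196.9 154.3] F nest [-0.3 -1.5 -1.2] q [ 0.17  0.12  1.85 -0.    1.18  1.28] open 23.7 grip 58.4
[-2.0, 11.4, 0.8, -0.031, -0.012, -0.117, 15],[-3.3, 11.1, 1.1, -0.032, -0.012, -0.117, 15],[-4.6, 10.5, 1.5, -0.031, -0.012, -0.117, 15],[-5.8, 9.9, 2.0, -0.032, -0.012, -0.117, 15],[-6.8, 9.1, 2.3, -0.031, -0.012, -0.118, 15],[-7.9, 8.2, 2.6, -0.032, -0.012, -0.117, 15],[-8.6, 7.1, 3.0, -0.031, -0.012, -0.117, 15],[-9.5, 5.9, 3.3, -0.032, -0.012, -0.117, 15],[-10.0, 4.7, 3.6, -0.031, -0.012, -0.117, 15],[-10.4, 3.4, 3.9, -0.031, -0.012, -0.117, 15],
[-10.7, 2.0, 4.0, -0.032, -0.012, -0.117, 15],[-10.8, 0.7, 4.2, -0.031, -0.012, -0.117, 15],[-10.7, -0.8, 4.4, -0.032, -0.012, -0.117, 15],[-10.6, -2.1, 4.4, -0.031, -0.012, -0.117, 15],[-10.1, -3.5, 4.5, -0.032, -0.012, -0.118, 15],[-9.6, -4.8, 4.5, -0.031, -0.012, -0.117, 15],[-8.9, -6.1, 4.4, -0.032, -0.012, -0.117, 15],[-8.0, -7.1, 4.2, -0.031, -0.012, -0.117, 15],[-7.2, -8.2, 4.2, -0.031, -0.012, -0.117, 15],[-6.0, -9.1, 3.9, -0.032, -0.012, -0.117, 15],
q [ 0.17  0.12  1.85 -0.    1.18  1.28] dist 0.2322893253494984 ang 2.436811288189135
```

Call:
jog_arm:
  series:
    - [[-2, 11.4, 1, -0.031, -0.012, -0.117, 15], [-3.3, 11, 1, -0.032, -0.012, -0.117, 15], [-4.6, 10.5, 1.5, -0.031, -0.012, -0.117, 15], [-5.8, 10, 2, -0.032, -0.012, -0.117, 15], [-6.8, 9, 2.3, -0.031, -0.012, -0.117, 15], [-8, 8.2, 2.6, -0.032, -0.012, -0.117, 15], [-8.6, 7, 3, -0.031, -0.012, -0.117, 15], [-9.5, 6, 3.3, -0.032, -0.012, -0.117, 15], [-10, 4.7, 3.6, -0.031, -0.012, -0.117, 15], [-10.4, 3.4, 4, -0.031, -0.012, -0.117, 15]]

```text
time_s: 6.2
eef_pos: [0.4974, 0.0887, 0.1457]
eef_rot: [0.156, 0.672, 0.724, -0.023]
wrist_force: [0.3, 0.4, -1.3]
opening: 0.282
grasp_force: 58.3
```

Call:
jog_arm:
  series:
    - [[-10.7, 2, 4, -0.032, -0.012, -0.117, 15], [-10.8, 0.7, 4.2, -0.031, -0.012, -0.117, 15], [-10.7, -0.8, 4.4, -0.032, -0.012, -0.117, 15], [-10.6, -2, 4.4, -0.031, -0.012, -0.117, 15], [-10, -3.5, 4.5, -0.032, -0.012, -0.117, 15], [-9.6, -4.8, 4.5, -0.031, -0.012, -0.117, 15], [-9, -6, 4.4, -0.032, -0.012, -0.117, 15], [-8, -7.2, 4.2, -0.031, -0.012, -0.117, 15], [-7.2, -8.2, 4.2, -0.031, -0.012, -0.117, 15], [-6, -9, 4, -0.032, -0.012, -0.117, 15]]

```text
time_s: 7.2
eef_pos: [0.5287, -0.0196, 0.1379]
eef_rot: [0.254, 0.143, 0.956, -0.034]
wrist_force: [-0.1, 1.1, -1.1]
opening: 0.28
grasp_force: 58.4
```

```bash
python3 - <<'E'
from plan import *
from bench import ctrl
show(); o,p,r=state(); plan(bc+zn*.045,nest(0),5,15)
c=ctrl.camera("scene"); t=ctrl.camera("top")
for n,k in(("scene1",c),("top1",t)): np.savez(n+".npz",**k)
im=np.zeros((480,800,3),np.uint8)
im[:,:400]=cv2.resize(c["frame"][170:290,320:420],(400,480),interpolation=cv2.INTER_CUBIC)
im[:,400:]=cv2.resize(t["frame"][110:230,330:430],(400,480),interpolation=cv2.INTER_CUBIC)
cv2.imwrite("pics/p1.png",im)
E
```

```text
t 7.2 pos [ 0.5287 -0.0196  0.1379] nestcoords mm [-2.8  2.1 80. ] F nest [-0.9  1.  -0.8] q [-0.25 -0.09  2.2  -0.03  0.52 -1.5 ] open 23.9 grip 58.4
[-0.6, -0.4, 7.0, -0.001, -0.001, -0.005, 15],[-0.6, -0.3, 7.0, -0.001, -0.001, -0.004, 15],[-0.6, -0.4, 7.0, -0.001, -0.001, -0.005, 15],[-0.6, -0.4, 7.0, -0.001, -0.001, -0.005, 15],[-0.5, -0.4, 7.0, -0.002, -0.001, -0.004, 15],q [-0.25 -0.09  2.2  -0.03  0.52 -1.5 ] dist 0.03519773452657594 ang 0.0246603117855822
```

View pics/p1.png

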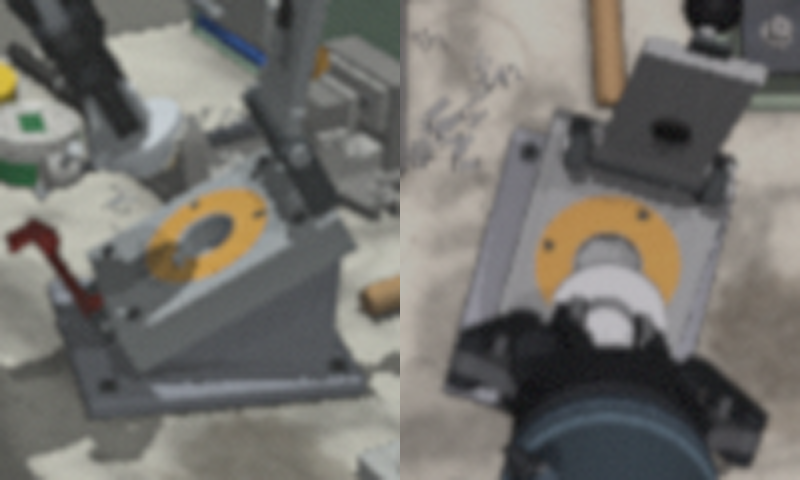

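The cap is held square above the plate. The bore is at scene crop (212,233), and the dowel is a dark dot at crop (185,260).

```bash
python3 - <<'E'
from plan import *
from meas import plane
c=load("scene1")
for h in(0,.005):
    D=plane(c,[(366.2,235)],bc+h*zn,zn)[0]-bc; print("dowel",D@xn,D@yn,np.hypot(D@xn,D@yn),np.arctan2(-D@yn,-D@xn))
B=plane(c,[(373,228.2)],bc,zn)[0]-bc; print("bore",B@xn,B@yn)
E
```

```text
dowel -0.015232862104105346 -0.011914714895596017 0.019339093022322073 0.6637751471355379
dowel -0.014851873482929774 -0.019280871928509174 0.024337834091728985 0.9144352299336581
bore 0.004347015338124925 -0.0026750897590178003
```

Call:
jog_arm:
  series:
    - [[-0.7, -0.5, 10, -0.001, -0.001, -0.004, 15], [-0.7, -0.5, 10, -0.001, -0.001, -0.004, 15], [-0.7, -0.5, 10, -0.001, -0.001, -0.005, 15], [-0.5, -0.4, 10, -0.001, -0.001, -0.005, 15], [0, 0, 7, 0, 0, 0, 15], [0, 0, 2, 0, 0, 0, 15], [0, 0, 0, 0, 0, 0, 15], [0, 0, 0, 0, 0, 0, 15], [0, 0, 0, 0, 0, 0, 15], [0, 0, 0, 0, 0, 0, 15]]

```text
time_s: 8.3
eef_pos: [0.5552, -0.0286, 0.0991]
eef_rot: [0.257, 0.136, 0.956, -0.035]
wrist_force: [0.4, -0.1, -0.7]
opening: 0.28
grasp_force: 58.5
```

```bash
python3 - <<'E'
from plan import *
show(); plan(bc+zn*.030,nest(0),1,15)
E
```

```text
t 8.3 pos [ 0.5552 -0.0286  0.0991] nestcoords mm [ 2.   0.5 32.4] F nest [-0.   0.  -0.8] q [-0.26  0.05  2.16 -0.02  0.4  -1.53] open 23.9 grip 58.5
[2.0, -0.5, 2.4, -0.002, 0.002, -0.01, 15],q [-0.26  0.05  2.16 -0.02  0.4  -1.53] dist 0.0032035712917556193 ang 0.01049587402700701
```

Call:
jog_arm:
  series:
    - [[2, -0.5, 0, 0, 0, -0.01, 15], [0, 0, 1.5, 0, 0, 0, 15], [0, 0, 1.5, 0, 0, 0, 15], [0, 0, 1.5, 0, 0, 0, 15], [0, 0, 1.5, 0, 0, 0, 15], [0, 0, 1.5, 0, 0, 0, 15], [0, 0, 1, 0, 0, 0, 15], [0, 0, 0, 0, 0, 0, 15], [0, 0, 0, 0, 0, 0, 15], [0, 0, 0, 0, 0, 0, 15]]

```text
time_s: 9.3
eef_pos: [0.5574, -0.0298, 0.0903]
eef_rot: [0.257, 0.131, 0.957, -0.036]
wrist_force: [-0.4, -0.7, -1.3]
opening: 0.284
grasp_force: 58.5
```

```bash
python3 - <<'E'
from plan import *
show()
E
```

```text
t 9.3 pos [ 0.5574 -0.0298  0.0903] nestcoords mm [-0.3 -0.  23.6] F nest [-0.8 -0.8 -1. ] q [-0.26  0.08  2.16 -0.02  0.38 -1.54] open 24.3 grip 58.5
```

Call:
jog_arm:
  series:
    - [[0, 0, 0.5, 0, 0, 0, 15], [0, 0, 0.5, 0, 0, 0, 15], [0, 0, 0.5, 0, 0, 0, 15], [0, 0, 0.5, 0, 0, 0, 15], [0, 0, 0.5, 0, 0, 0, 15], [0, 0, 0.5, 0, 0, 0, 15], [0, 0, 0.5, 0, 0, 0, 15], [0, 0, 0.5, 0, 0, 0, 15], [0, 0, 0, 0, 0, 0, 15], [0, 0, 0, 0, 0, 0, 15]]

```text
time_s: 10.3
eef_pos: [0.56, -0.0299, 0.0873]
eef_rot: [0.258, 0.131, 0.957, -0.036]
wrist_force: [2.1, 4.8, 2.4]
opening: 0.274
grasp_force: 58.8
```

```bash
python3 - <<'E'
from plan import *
show()
E
```

```text
t 10.3 pos [ 0.56   -0.0299  0.0873] nestcoords mm [ 0.4  0.6 19.7] F nest [1.9 5.2 1.7] q [-0.26  0.09  2.15 -0.02  0.37 -1.54] open 23.4 grip 58.8
```

Call:
jog_arm:
  series:
    - [[-0.3, 0.7, 0, 0, 0, 0, 15], [0, 0, 0.5, 0, 0, 0, 15], [0, 0, 0.5, 0, 0, 0, 15], [0, 0, 0.5, 0, 0, 0, 15], [0, 0, 0.5, 0, 0, 0, 15], [0, 0, 0, 0, 0, 0, 15], [0, 0, 0, 0, 0, 0, 15], [0, 0, 0, 0, 0, 0, 15], [0, 0, 0, 0, 0, 0, 15], [0, 0, 0, 0, 0, 0, 15]]

```text
time_s: 11.3
eef_pos: [0.5608, -0.03, 0.0853]
eef_rot: [0.257, 0.131, 0.957, -0.036]
wrist_force: [2.5, 3.7, 0.6]
opening: 0.281
grasp_force: 58.6
```

```bash
python3 - <<'E'
from plan import *
show()
E
```

```text
t 11.3 pos [ 0.5608 -0.03    0.0853] nestcoords mm [ 0.1  0.7 17.6] F nest [ 1.6  4.2 -0.2] q [-0.26  0.1   2.15 -0.02  0.37 -1.54] open 24.0 grip 58.6
```

Call:
jog_arm:
  series:
    - [[-0.3, 0.6, 0, 0, 0, 0, 15], [0, 0, 0.5, 0, 0, 0, 15], [0, 0, 0.5, 0, 0, 0, 15], [0, 0, 0.5, 0, 0, 0, 15], [0, 0, 0.5, 0, 0, 0, 15], [0, 0, 0, 0, 0, 0, 15], [0, 0, 0, 0, 0, 0, 15], [0, 0, 0, 0, 0, 0, 15], [0, 0, 0, 0, 0, 0, 15], [0, 0, 0, 0, 0, 0, 15]]

```text
time_s: 12.3
eef_pos: [0.5619, -0.0298, 0.0834]
eef_rot: [0.257, 0.131, 0.957, -0.036]
wrist_force: [0.8, 1.0, 0.0]
opening: 0.284
grasp_force: 58.7
```

```bash
python3 - <<'E'
from plan import *
show(); print((np.array([xn,yn,zn])@state()[0]["torque"]).round(2))
E
```

```text
t 12.3 pos [ 0.5619 -0.0298  0.0834] nestcoords mm [-0.   1.2 15.5] F nest [ 0.5  1.1 -0.2] q [-0.26  0.1   2.15 -0.03  0.37 -1.54] open 24.3 grip 58.7
[ 0.02  0.28 -0.01]
```

Call:
jog_arm:
  series:
    - [[0, 0.2, 0.5, 0, 0, 0, 15], [0, 0, 0.5, 0, 0, 0, 15], [0, 0, 0.5, 0, 0, 0, 15], [0, 0, 0.5, 0, 0, 0, 15], [0, 0, 0.5, 0, 0, 0, 15], [0, 0, 0.5, 0, 0, 0, 15], [0, 0, 0, 0, 0, 0, 15], [0, 0, 0, 0, 0, 0, 15], [0, 0, 0, 0, 0, 0, 15], [0, 0, 0, 0, 0, 0, 15]]

```text
time_s: 13.3
eef_pos: [0.5636, -0.03, 0.081]
eef_rot: [0.257, 0.131, 0.957, -0.036]
wrist_force: [0.7, -0.6, -0.7]
opening: 0.275
grasp_force: 58.7
```

```bash
python3 - <<'E'
from plan import *
show(); print((np.array([xn,yn,zn])@state()[0]["torque"]).round(2))
E
```

```text
t 13.3 pos [ 0.5636 -0.03    0.081 ] nestcoords mm [ 0.3  1.5 12.6] F nest [ 0.4 -0.3 -1. ] q [-0.26  0.11  2.15 -0.03  0.36 -1.53] open 23.5 grip 58.7
[-0.08  0.22  0.07]
```

Call:
jog_arm:
  series:
    - [[0, 0, 0.4, 0, 0, 0, 15], [0, 0, 0.4, 0, 0, 0, 15], [0, 0, 0.4, 0, 0, 0, 15], [0, 0, 0.4, 0, 0, 0, 15], [0, 0, 0.3, 0, 0, 0, 15], [0, 0, 0, 0, 0, 0, 15], [0, 0, 0, 0, 0, 0, 15], [0, 0, 0, 0, 0, 0, 15], [0, 0, 0, 0, 0, 0, 15], [0, 0, 0, 0, 0, 0, 15]]

```text
time_s: 14.3
eef_pos: [0.5642, -0.0303, 0.0802]
eef_rot: [0.257, 0.131, 0.957, -0.036]
wrist_force: [-15.7, -1.9, 17.2]
opening: 0.279
grasp_force: 60.2
```

```bash
python3 - <<'E'
from plan import *
show(); print((np.array([xn,yn,zn])@state()[0]["torque"]).round(2))
E
```

```text
t 14.3 pos [ 0.5642 -0.0303  0.0802] nestcoords mm [ 0.5  1.3 11.5] F nest [-4.1 -6.1 22.3] q [-0.26  0.11  2.14 -0.03  0.36 -1.53] open 23.8 grip 60.2
[-0.4   0.84  0.08]
```

Contact comes at exactly the predicted home height of 11.5 mm. I'll ease off and twist lightly to confirm the notch is held by the dowel.

Call:
jog_arm:
  series:
    - [[0, 0, -0.8, 0, 0, 0, 15], [0, 0, 0, 0, 0, 0.03, 15], [0, 0, 0, 0, 0, 0.03, 15], [0, 0, 0, 0, 0, 0.03, 15], [0, 0, 0, 0, 0, 0.02, 15], [0, 0, 0, 0, 0, 0, 15], [0, 0, 0, 0, 0, 0, 15], [0, 0, 0, 0, 0, 0, 15], [0, 0, 0, 0, 0, 0, 15], [0, 0, 0, 0, 0, 0, 15]]

```text
time_s: 15.3
eef_pos: [0.5647, -0.0311, 0.0811]
eef_rot: [0.259, 0.183, 0.948, -0.023]
wrist_force: [-6.0, -5.5, 6.5]
opening: 0.279
grasp_force: 59.1
```

```bash
python3 - <<'E'
from plan import *
show(); print((np.array([xn,yn,zn])@state()[0]["torque"]).round(2),(nest(0).inv()*state()[2]).as_rotvec().round(3))
E
```

```text
t 15.3 pos [ 0.5647 -0.0311  0.0811] nestcoords mm [ 1.5  0.7 11.9] F nest [-0.4 -6.9  7.8] q [-0.26  0.11  2.14 -0.03  0.36 -1.43] open 23.9 grip 59.1
[-0.92  0.21  0.48] [ 0.003 -0.003  0.108]
```

Call:
jog_arm:
  series:
    - [[0, 0, 0, 0, 0, -0.05, 15], [0, 0, 0, 0, 0, -0.06, 15], [0, 0, 0, 0, 0, -0.05, 15], [0, 0, 0, 0, 0, -0.03, 15], [0, 0, 0, 0, 0, -0.03, 15], [0, 0, 0, 0, 0, 0, 15], [0, 0, 0, 0, 0, 0, 15], [0, 0, 0, 0, 0, 0, 15], [0, 0, 0, 0, 0, 0, 15], [0, 0, 0, 0, 0, 0, 15]]

```text
time_s: 16.3
eef_pos: [0.5649, -0.0301, 0.081]
eef_rot: [0.255, 0.078, 0.962, -0.05]
wrist_force: [-1.8, 0.9, 6.2]
opening: 0.281
grasp_force: 59.0
```

```bash
python3 - <<'E'
from plan import *
show(); print((np.array([xn,yn,zn])@state()[0]["torque"]).round(2),(nest(0).inv()*state()[2]).as_rotvec().round(3))
E
```

```text
t 16.3 pos [ 0.5649 -0.0301  0.081 ] nestcoords mm [ 1.4  1.7 11.9] F nest [1.4 0.4 6.4] q [-0.26  0.11  2.14 -0.03  0.36 -1.64] open 24.0 grip 59.0
[ 0.26  0.14 -0.1 ] [ 0.002 -0.003 -0.11 ]
```

Call:
jog_arm:
  series:
    - [[0, 0, 0, 0, 0, -0.03, 15], [0, 0, 0, 0, 0, -0.03, 15], [0, 0, 0, 0, 0, -0.02, 15], [0, 0, 0, 0, 0, 0, 15], [0, 0, 0, 0, 0, 0, 15], [0, 0, 0, 0, 0, 0, 15], [0, 0, 0, 0, 0, 0, 15], [0, 0, 0, 0, 0, 0, 15], [0, 0, 0, 0, 0, 0, 15], [0, 0, 0, 0, 0, 0, 15]]

```text
time_s: 17.3
eef_pos: [0.5645, -0.0291, 0.0806]
eef_rot: [0.253, 0.04, 0.965, -0.06]
wrist_force: [-1.1, 7.2, 6.3]
opening: 0.28
grasp_force: 59.0
```

```bash
python3 - <<'E'
from plan import *
from bench import ctrl
show(); print((np.array([xn,yn,zn])@state()[0]["torque"]).round(2),(nest(0).inv()*state()[2]).as_rotvec().round(3))
c=ctrl.camera("scene"); np.savez("scene2.npz",**c)
cv2.imwrite("pics/in1.png",cv2.resize(c["frame"][190:275,320:420],(800,600),interpolation=cv2.INTER_CUBIC))
E
```

```text
t 17.3 pos [ 0.5645 -0.0291  0.0806] nestcoords mm [ 0.7  2.5 11.9] F nest [0.5 6.6 7. ] q [-0.26  0.11  2.14 -0.02  0.36 -1.72] open 23.9 grip 59.0
[ 1.21  0.41 -0.36] [ 0.001 -0.002 -0.189]
```

View pics/in1.png

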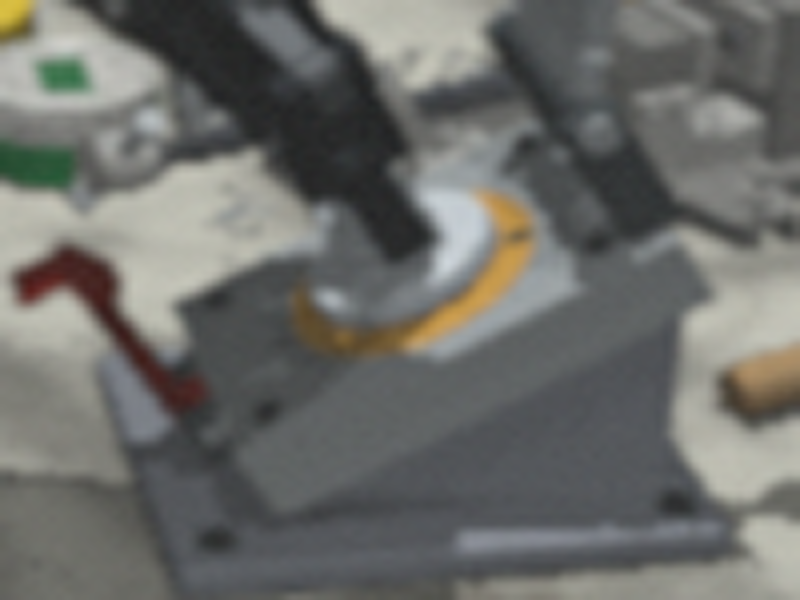

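The picture shows the flange at crop (440,270) lying flush on the brass ring, and the twist is blocked both ways. The cap is home with the leaf open. I'll re-centre, press lightly, release and back out.

Call:
jog_arm:
  series:
    - [[0, 0, 0, 0, 0, 0.05, 15], [0, 0, 0, 0, 0, 0.05, 15], [0, 0, 0, 0, 0, 0.04, 15], [0, 0, 0.4, 0, 0, 0, 15], [0, 0, 0.3, 0, 0, 0, 15], [0, 0, 0, 0, 0, 0, 15], [0, 0, 0, 0, 0, 0, 15], [0, 0, 0, 0, 0, 0, 15], [0, 0, 0, 0, 0, 0, 15], [0, 0, 0, 0, 0, 0, 15]]

```text
time_s: 18.35
eef_pos: [0.5638, -0.0298, 0.0799]
eef_rot: [0.255, 0.107, 0.96, -0.043]
wrist_force: [-14.5, 2.2, 17.2]
opening: 0.281
grasp_force: 60.2
```

```bash
python3 - <<'E'
from plan import *
show(); print((np.array([xn,yn,zn])@state()[0]["torque"]).round(2),(nest(0).inv()*state()[2]).as_rotvec().round(3))
E
```

```text
t 18.35 pos [ 0.5638 -0.0298  0.0799] nestcoords mm [-0.2  1.7 11.5] F nest [-4.  -1.8 22.2] q [-0.26  0.11  2.14 -0.03  0.36 -1.58] open 24.0 grip 60.2
[0.18 1.01 0.17] [ 0.002 -0.    -0.051]
```

Call:
jog_arm:
  series:
    - [[0, 0, -0.8, 0, 0, 0, 15], [0, 0, 0, 0, 0, 0, 25], [0, 0, 0, 0, 0, 0, 32], [0, 0, 0, 0, 0, 0, 40], [0, 0, 0, 0, 0, 0, 50], [0, 0, 0, 0, 0, 0, 50], [0, 0, -6, 0, 0, 0, 50], [0, 0, -12, 0, 0, 0, 50], [0, 0, -18, 0, 0, 0, 50], [0, 0, -18, 0, 0, 0, 50]]

```text
time_s: 19.35
eef_pos: [0.5374, -0.0226, 0.1273]
eef_rot: [0.256, 0.107, 0.96, -0.043]
wrist_force: [-0.2, 0.5, 0.3]
opening: 0.588
grasp_force: 0.0
```

```bash
python3 - <<'E'
from plan import *
show()
K=np.array([.6454,-.0555,.2341]) # knob centre
mid=K+np.array([-.12,.0336,.08]); print(mid)
plan(mid,down(np.arctan2(yn[1],yn[0])),10,60)
E
```

```text
t 19.35 pos [ 0.5374 -0.0226  0.1273] nestcoords mm [-0.2  1.5 66.3] F nest [-0.1  0.4  0.4] q [-0.26 -0.05  2.19 -0.02  0.48 -1.59] open 50.2 grip 0.0
[ 0.5254 -0.0219  0.3141]
[-8.3, -0.7, -16.8, -0.002, 0.052, 0.005, 60],[-7.4, -0.6, -17.1, -0.001, 0.053, 0.005, 60],[-6.6, -0.6, -17.6, -0.002, 0.052, 0.005, 60],[-5.6, -0.5, -17.8, -0.001, 0.053, 0.004, 60],[-4.6, -0.5, -18.1, -0.002, 0.052, 0.005, 60],[-3.7, -0.4, -18.4, -0.001, 0.052, 0.005, 60],[-2.7, -0.4, -18.5, -0.002, 0.053, 0.005, 60],[-1.8, -0.4, -18.6, -0.001, 0.052, 0.005, 60],[-0.8, -0.3, -18.7, -0.002, 0.053, 0.005, 60],[0.2, -0.3, -18.7, -0.001, 0.052, 0.004, 60],
q [-0.26 -0.05  2.19 -0.02  0.48 -1.59] dist 0.1871738700761531 ang 0.5264621393818836
```

Call:
jog_arm:
  series:
    - [[-8, -0.7, -17, -0.002, 0.052, 0.005, 60], [-7.5, -0.6, -17, -0.001, 0.053, 0.005, 60], [-6.5, -0.6, -17.5, -0.002, 0.052, 0.005, 60], [-5.5, -0.5, -18, -0.001, 0.053, 0.005, 60], [-4.5, -0.5, -18, -0.002, 0.052, 0.005, 60], [-3.5, -0.4, -18.5, -0.001, 0.052, 0.005, 60], [-2.5, -0.4, -18.5, -0.002, 0.053, 0.005, 60], [-2, -0.4, -18.5, -0.001, 0.052, 0.005, 60], [-1, -0.3, -18.5, -0.002, 0.053, 0.005, 60], [0, -0.3, -19, -0.001, 0.052, 0.005, 60]]

```text
time_s: 20.35
eef_pos: [0.5253, -0.0219, 0.3148]
eef_rot: [-0.0, 0.136, 0.991, 0.0]
wrist_force: [-0.4, 0.4, 0.4]
opening: 0.701
grasp_force: 0.0
```

```bash
python3 - <<'E'
from plan import *
from bench import ctrl
show()
t=load("top0"); P,z=pts(t,np.array([(u,v) for u in range(340,500) for v in range(20,150)])); 
for lo in(.12,.2):
    q=(z>0)&(P[:,2]>lo)&(abs(P[:,0]-.645)<.09)&(abs(P[:,1]+.055)<.08); print(lo,q.sum(),P[q].min(0).round(3),P[q].max(0).round(3)) if q.any() else 0
K=np.array([.6454,-.0555,.2341]); print("leaf tip est")
D=down(np.arctan2(yn[1],yn[0])); plan(K+np.array([0,0,.06]),D,6,60)
plan(K+np.array([0,0,-.019]),D,4,60,K+np.array([0,0,.06]),D)
c=ctrl.camera("scene"); np.savez("scene3.npz",**c)
Q,z=pts(c,np.array([(u,v) for v in range(200,250) for u in range(340,400)]));L=np.c_[(Q-bc)@xn,(Q-bc)@yn,(Q-bc)@zn]*1e3
q=(z>0)&(np.hypot(L[:,0],L[:,1])<11)&(L[:,2]>18); print("boss-top height over plate (30 if home)",q.sum(),np.percentile(L[q,2],[25,50,75]))
E
```

```text
t 20.35 pos [ 0.5253 -0.0219  0.3148] nestcoords mm [ 83.3  -1.1 234.5] F nest [-0.2  0.2  0.6] q [-0.27  0.01  1.62  0.    1.51 -1.56] open 59.9 grip 0.0
0.12 1203 [ 0.597 -0.081  0.122] [ 0.656 -0.003  0.267]
0.2 836 [ 0.6   -0.071  0.2  ] [ 0.656 -0.021  0.267]
leaf tip est
[-20.8, 0.0, 3.4, 0.0, -0.0, -0.0, 60],[-20.8, 0.0, 3.5, 0.0, -0.0, -0.001, 60],[-20.8, 0.0, 3.4, 0.0, -0.0, 0.0, 60],[-20.8, 0.0, 3.4, 0.0, -0.001, -0.0, 60],[-20.8, 0.0, 3.5, 0.0, 0.0, -0.0, 60],[-20.7, 0.0, 3.4, 0.0, 0.0, -0.001, 60],q [-0.27  0.01  1.62  0.    1.51 -1.56] dist 0.1264400120053974 ang 0.001962247675755248
[0.0, 0.0, 19.7, 0.0, 0.0, 0.0, 60],[0.0, 0.0, 19.8, 0.0, 0.0, 0.0, 60],[0.0, 0.0, 19.8, 0.0, 0.0, 0.0, 60],[0.0, 0.0, 19.7, 0.0, 0.0, 0.0, 60],q [-0.27  0.01  1.62  0.    1.51 -1.56] dist 0.07900000000000001 ang 0.0
boss-top height over plate (30 if home) 54 [30.0433232  30.75148267 31.34906116]
```

The boss top stands 30.7 mm over the plate (home is 30). On to the knob.

Call:
jog_arm:
  series:
    - [[-20, 0, 3.5, 0, 0, 0, 60], [-21, 0, 3.5, 0, 0, 0, 60], [-21, 0, 3.5, 0, 0, 0, 60], [-21, 0, 3.5, 0, 0, 0, 60], [-21, 0, 3.5, 0, 0, 0, 60], [-20.5, 0, 3.5, 0, 0, 0, 60], [0, 0, 0, 0, 0, 0, 60], [0, 0, 0, 0, 0, 0, 60], [0, 0, 20, 0, 0, 0, 60], [0, 0, 0, 0, 0, 0, 60]]

```text
time_s: 21.4
eef_pos: [0.6434, -0.0549, 0.2704]
eef_rot: [-0.002, 0.136, 0.991, 0.0]
wrist_force: [-0.3, 0.6, -0.4]
opening: 0.698
grasp_force: 0.0
```

```bash
python3 - <<'E'
from plan import *
show()
K=np.array([.6454,-.0555,.2341])
D=down(np.arctan2(yn[1],yn[0])); plan(K+np.array([0,0,-.019]),D,3,60)
E
```

```text
t 21.4 pos [ 0.6434 -0.0549  0.2704] nestcoords mm [167.4  -1.1 134.7] F nest [-0.6  0.5 -0.1] q [-0.27  0.31  1.37  0.    1.46 -1.57] open 59.6 grip 0.0
[-0.8, -0.0, 18.4, 0.0, -0.001, -0.0, 60],[-0.7, -0.0, 18.4, 0.0, -0.001, -0.001, 60],[-0.7, -0.1, 18.5, 0.0, -0.001, -0.0, 60],q [-0.27  0.31  1.37  0.    1.46 -1.57] dist 0.05530516191461422 ang 0.003718301504172323
```

Call:
jog_arm:
  series:
    - [[-1.5, 0, 17, 0, 0, 0, 60], [0, 0, 18, 0, 0, 0, 60], [0, 0, 18, 0, 0, 0, 60], [0, 0, 0, 0, 0, 0, 60], [0, 0, 0, 0, 0, 0, 45], [0, 0, 0, 0, 0, 0, 35], [0, 0, 0, 0, 0, 0, 28], [0, 0, 0, 0, 0, 0, 15], [0, 0, 0, 0, 0, 0, 15], [0, 0, 0, 0, 0, 0, 15]]

```text
time_s: 22.4
eef_pos: [0.6479, -0.0559, 0.2214]
eef_rot: [0.002, 0.136, 0.991, 0.0]
wrist_force: [0.4, 2.9, 5.6]
opening: 0.264
grasp_force: 58.5
```

```bash
python3 - <<'E'
from plan import *
from bench import ctrl
show()
c=ctrl.camera("scene"); cv2.imwrite("pics/k1.png",cv2.resize(c["frame"][110:250,330:470],(560,560),interpolation=cv2.INTER_CUBIC))
E
```

```text
t 22.4 pos [ 0.6479 -0.0559  0.2214] nestcoords mm [146.9  -0.8  90.1] F nest [2.5 2.9 5. ] q [-0.27  0.35  1.42  0.    1.37 -1.57] open 22.6 grip 58.5
```

View pics/k1.png

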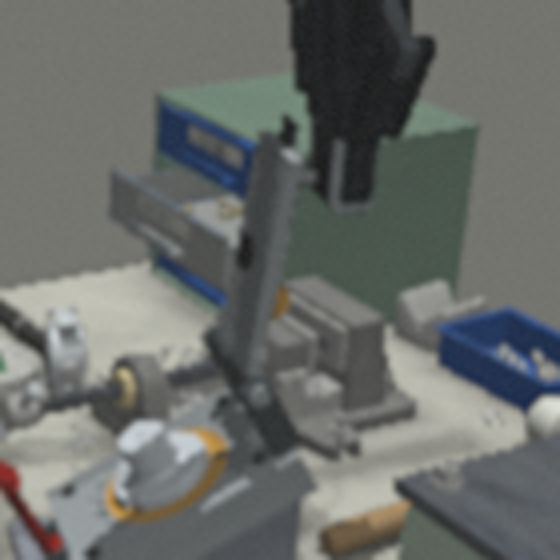

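The picture shows the knob pinched at crop (345,185) and the cap seated flush below at (150,450). The grip is a few mm above the ball's centre, so I regrip lower.

Call:
jog_arm:
  series:
    - [[0, 0, 0, 0, 0, 0, 36], [0, 0, 0, 0, 0, 0, 36], [0, 0, 1, 0, 0, 0, 36], [0, 0, 1, 0, 0, 0, 36], [0, 0, 0, 0, 0, 0, 36], [0, 0, 0, 0, 0, 0, 28], [0, 0, 0, 0, 0, 0, 15], [0, 0, 0, 0, 0, 0, 15], [0, 0, 0, 0, 0, 0, 15], [0, 0, 0, 0, 0, 0, 15]]

```text
time_s: 23.45
eef_pos: [0.6471, -0.0557, 0.2178]
eef_rot: [0.0, 0.136, 0.991, 0.0]
wrist_force: [0.4, 3.1, 1.4]
opening: 0.269
grasp_force: 58.7
```

```bash
python3 - <<'E'
from plan import *
show()
E
```

```text
t 23.45 pos [ 0.6471 -0.0557  0.2178] nestcoords mm [144.3  -0.9  87.3] F nest [0.3 3.1 1.4] q [-0.27  0.35  1.42  0.    1.37 -1.57] open 23.0 grip 58.7
```

Call:
jog_arm:
  series:
    - [[0, 0, 0, 0, 0, 0, 36], [0, 0, 1.5, 0, 0, 0, 36], [0, 0, 1.3, 0, 0, 0, 36], [0, 0, 0, 0, 0, 0, 36], [0, 0, 0, 0, 0, 0, 36], [0, 0, 0, 0, 0, 0, 28], [0, 0, 0, 0, 0, 0, 15], [0, 0, 0, 0, 0, 0, 15], [0, 0, 0, 0, 0, 0, 15], [0, 0, 0, 0, 0, 0, 15]]

```text
time_s: 24.45
eef_pos: [0.6473, -0.0557, 0.2152]
eef_rot: [0.001, 0.136, 0.991, 0.0]
wrist_force: [0.7, 2.7, 2.7]
opening: 0.272
grasp_force: 58.7
```

```bash
cat > arc.py <<'E'
from plan import *
o,p,r=state(); show()
r0=np.hypot(.104,.032); a0=np.arctan2(.032,.104)
u=-xn; # shut direction; leaf angle th: dir = cos*u + sin*zn
def knob(th): return H+r0*(np.cos(th+a0)*u+np.sin(th+a0)*zn)
g=p+np.array([0,0,.019])-H; th=np.arctan2(g@zn,g@u)-a0; rr=np.hypot(g@zn,g@u)
print("leaf est",th,"radius",rr)
off=p-knob(th)
def rows(th0,th1,n):
    P=p-off*0; X,Y,Z=r.as_matrix().T
    cur=knob(th0)
    for i in range(1,n+1):
        nx=knob(th0+(th1-th0)*i/n); d=(nx-cur)*1e3; t=[round(float(d@X),1),round(float(d@Y),1),round(float(d@Z),1)]; print(t,end=" ")
        cur=cur+r.apply(np.array(t)/1e3)
    print()
E
python3 - <<'E'
from arc import *
rows(th,.15,20)
E
```

```text
t 24.45 pos [ 0.6473 -0.0557  0.2152] nestcoords mm [143.2  -0.9  85. ] F nest [1.3 2.8 2.3] q [-0.27  0.36  1.42  0.    1.36 -1.57] open 23.3 grip 58.7
leaf est 2.23241356923716 radius 0.11066663320359749
[10.5, -0.0, -4.3] [10.9, -0.0, -3.1] [11.1, -0.0, -2.0] [11.3, -0.1, -0.8] [11.3, 0.0, 0.3] [11.3, 0.0, 1.5] [11.0, 0.0, 2.7] [10.6, -0.0, 3.8] [10.2, -0.0, 4.9] [9.7, -0.0, 6.0] [9.0, -0.1, 6.9] [8.2, 0.0, 7.8] [7.3, 0.0, 8.6] [6.4, -0.0, 9.3] [5.5, -0.0, 9.9] [4.3, -0.0, 10.5] [3.3, -0.0, 10.8] [2.1, -0.1, 11.2] [0.9, 0.0, 11.2] [-0.3, 0.0, 11.4]
```

Call:
jog_arm:
  series:
    - [[10.5, 0, -4.3, 0, 0, 0, 15], [11, 0, -3, 0, 0, 0, 15], [11, 0, -2, 0, 0, 0, 15], [11.3, 0, -0.8, 0, 0, 0, 15], [11.3, 0, 0.3, 0, 0, 0, 15], [11.3, 0, 1.5, 0, 0, 0, 15], [11, 0, 2.7, 0, 0, 0, 15], [10.6, 0, 3.8, 0, 0, 0, 15], [0, 0, 0, 0, 0, 0, 15], [0, 0, 0, 0, 0, 0, 15]]

```text
time_s: 25.45
eef_pos: [0.5697, -0.0334, 0.2194]
eef_rot: [0.011, 0.136, 0.991, -0.0]
wrist_force: [22.3, 0.6, -7.6]
opening: 0.218
grasp_force: 202.6
```

```bash
python3 - <<'E'
from arc import *
print((knob(th)+[0,0,-.019]-p)*1e3)
rows(th,.2,11)
E
```

```text
t 25.45 pos [ 0.5697 -0.0334  0.2194] nestcoords mm [ 75.4  -0.2 129. ] F nest [ 14.7   6.6 -17.3] q [-0.27  0.17  1.65  0.    1.31 -1.57] open 18.6 grip 202.6
leaf est 1.481919445200034 radius 0.10989845595152103
[ 0.37666353  0.10123668 -1.03356668]
[11.9, -0.0, 4.4] [11.3, -0.0, 5.7] [10.6, -0.1, 7.0] [9.7, -0.0, 8.1] [8.6, -0.0, 9.3] [7.6, -0.1, 10.2] [6.3, -0.0, 11.0] [5.0, -0.0, 11.6] [3.6, -0.1, 12.2] [2.1, -0.0, 12.5] [0.7, -0.0, 12.6]
```

```bash
python3 - <<'E'
from plan import *
from bench import ctrl
c=ctrl.camera("scene"); t=ctrl.camera("top"); show(); print(state()[0]["torque"])
im=np.zeros((560,800,3),np.uint8)
im[:,:400]=cv2.resize(c["frame"][110:250,340:440],(400,560),interpolation=cv2.INTER_CUBIC)
im[:,400:]=cv2.resize(t["frame"][80:220,330:430],(400,560),interpolation=cv2.INTER_CUBIC)
cv2.imwrite("pics/k2.png",im)
E
```

```text
t 25.55 pos [ 0.5697 -0.0334  0.2194] nestcoords mm [ 75.4  -0.2 129. ] F nest [ 15.    6.2 -16.8] q [-0.27  0.17  1.65  0.    1.31 -1.57] open 18.1 grip 202.5
[-0.03014429 -5.76324412  0.55309898]
```

View pics/k2.png

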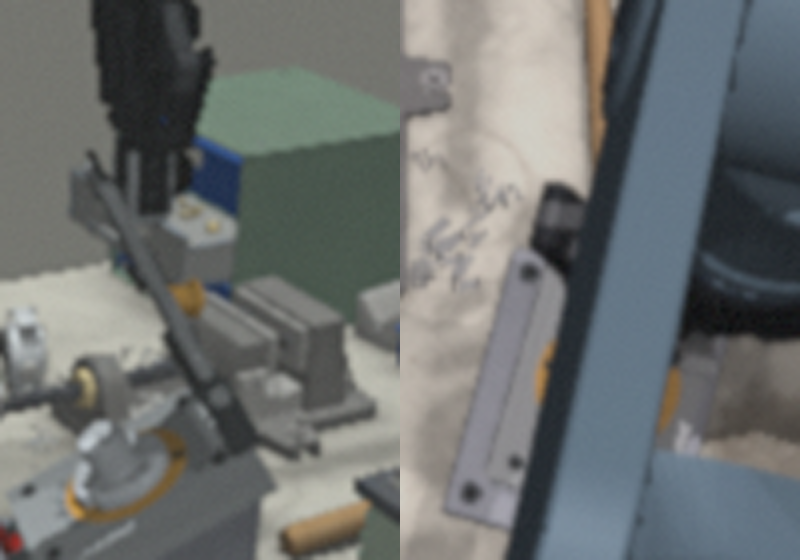

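The picture shows the leaf swung to roughly upright at crop (150,280), with the knob at (150,195) still between the fingers. I need its true angle to see whether the ball is slipping in the pads.

```bash
python3 - <<'E'
from arc import *
from bench import ctrl
c=ctrl.camera("scene")
uv=np.array([(u,v) for v in range(145,230) for u in range(350,405)]); P,z=pts(c,uv)
L=np.c_[(P-H)@u,(P-H)@yn,(P-H)@zn]; rad=np.hypot(L[:,0],L[:,2])
q=(z>0)&(rad>.03)&(rad<.135)&(abs(L[:,1])<.035)&(L[:,2]>0)
a=np.arctan2(L[q,2],L[q,0]); h,e=np.histogram(a,np.arange(.8,2.4,.05)); print(dict(zip(e[:-1].round(2).tolist(),h.tolist())))
M=L[q]
for lo,hi in((.03,.05),(.05,.07),(.07,.09),(.09,.11),(.11,.135)):
    k=(rad[q]>lo)&(rad[q]<hi); print(lo,k.sum(),np.percentile(a[k],[10,25,50,75]).round(3) if k.sum() else "")
E
```

```text
t 25.55 pos [ 0.5697 -0.0334  0.2194] nestcoords mm [ 75.4  -0.2 129. ] F nest [ 15.    6.2 -16.8] q [-0.27  0.17  1.65  0.    1.31 -1.57] open 18.1 grip 202.5
leaf est 1.482556415955741 radius 0.1098817764798327
{0.8: 0, 0.85: 0, 0.9: 0, 0.95: 0, 1.0: 0, 1.05: 0, 1.1: 0, 1.15: 0, 1.2: 0, 1.25: 0, 1.3: 0, 1.35: 0, 1.4: 0, 1.45: 16, 1.5: 31, 1.55: 111, 1.6: 108, 1.65: 63, 1.7: 92, 1.75: 64, 1.8: 52, 1.85: 27, 1.9: 39, 1.95: 21, 2.0: 7, 2.05: 1, 2.1: 0, 2.15: 0, 2.2: 0, 2.25: 0, 2.3: 0}
0.03 109 [1.508 1.596 1.767 1.912]
0.05 71 [1.505 1.536 1.573 1.635]
0.07 48 [1.551 1.568 1.584 1.616]
0.09 140 [1.577 1.616 1.701 1.789]
0.11 264 [1.599 1.631 1.724 1.797]
```

```bash
python3 - <<'E'
from arc import *
cmd=np.array([.6473,-.0557,.2152])+down(np.arctan2(yn[1],yn[0])).apply([.088,0,.0022-.0])
for a in(1.55,1.59,1.63):
    tg=knob(a)+[0,0,-.019]; print(a,tg,"tool shift from cmd mm",(r.inv().apply(tg-cmd)*1e3).round(1),"from meas",(r.inv().apply(tg-p)*1e3).round(1))
E
```

```text
t 25.6 pos [ 0.5697 -0.0334  0.2194] nestcoords mm [ 75.4  -0.2 129. ] F nest [ 14.8   6.7 -16.5] q [-0.27  0.17  1.65  0.    1.31 -1.57] open 18.3 grip 202.4
leaf est 1.4824606440604582 radius 0.1098918868040967
1.55 [ 0.57690431 -0.03520461  0.22044762] tool shift from cmd mm [-14.8   0.9  -7.1] from meas [-7.4  0.2 -0.8]
1.59 [ 0.58098998 -0.03634416  0.22142242] tool shift from cmd mm [-19.1   0.9  -8. ] from meas [-11.7   0.2  -1.7]
1.63 [ 0.58510993 -0.03749326  0.22222683] tool shift from cmd mm [-23.4   0.9  -8.7] from meas [-16.    0.2  -2.4]
```

Call:
jog_arm:
  series:
    - [[-4, 0, -1, 0, 0, 0, 15], [-4, 0, -1, 0, 0, 0, 15], [0, 0, 0, 0, 0, 0, 36], [-4, 0, -1, 0, 0, 0, 40], [-4, 0, -0.5, 0, 0, 0, 40], [0, 0, 0, 0, 0, 0, 40], [0, 0, 0, 0, 0, 0, 28], [0, 0, 0, 0, 0, 0, 15], [0, 0, 0, 0, 0, 0, 15], [0, 0, 0, 0, 0, 0, 15]]

```text
time_s: 26.6
eef_pos: [0.5776, -0.0356, 0.22]
eef_rot: [0.0, 0.136, 0.991, 0.001]
wrist_force: [0.9, 5.1, -0.3]
opening: 0.272
grasp_force: 58.6
```

```bash
python3 - <<'E'
from arc import *
E
```

```text
t 26.6 pos [ 0.5776 -0.0356  0.22  ] nestcoords mm [ 82.8  -0.2 125.4] F nest [-0.6  5.1  0. ] q [-0.27  0.2   1.61  0.    1.33 -1.57] open 23.2 grip 58.6
leaf est 1.5557838226059737 radius 0.10816716751336161
```

```bash
python3 - <<'E'
from arc import *
rows(1.57,1.12,9)
E
```

```text
t 26.6 pos [ 0.5776 -0.0356  0.22  ] nestcoords mm [ 82.8  -0.2 125.4] F nest [-0.6  5.1  0. ] q [-0.27  0.2   1.61  0.    1.33 -1.57] open 23.2 grip 58.6
leaf est 1.5557838226059737 radius 0.10816716751336161
[5.3, -0.0, 1.3] [5.2, -0.0, 1.7] [5.1, -0.0, 1.8] [5.0, -0.0, 2.2] [4.9, -0.0, 2.3] [4.8, -0.0, 2.6] [4.6, -0.1, 2.9] [4.5, 0.0, 3.1] [4.3, 0.0, 3.2]
```

Call:
jog_arm:
  series:
    - [[5.3, 0, 1.3, 0, 0, 0, 15], [5.2, 0, 1.7, 0, 0, 0, 15], [5.1, 0, 1.8, 0, 0, 0, 15], [5, 0, 2.2, 0, 0, 0, 15], [5, 0, 2.3, 0, 0, 0, 15], [4.8, 0, 2.6, 0, 0, 0, 15], [4.6, 0, 2.9, 0, 0, 0, 15], [0, 0, 0, 0, 0, 0, 15], [0, 0, 0, 0, 0, 0, 15], [0, 0, 0, 0, 0, 0, 15]]

```text
time_s: 27.6
eef_pos: [0.5454, -0.0263, 0.2069]
eef_rot: [0.002, 0.135, 0.991, 0.0]
wrist_force: [2.0, 5.9, 5.9]
opening: 0.266
grasp_force: 77.6
```

```bash
python3 - <<'E'
from arc import *
rows(th,th-.5,10)
E
```

```text
t 27.6 pos [ 0.5454 -0.0263  0.2069] nestcoords mm [4.730e+01 1.000e-01 1.309e+02] F nest [3.3 6.2 5. ] q [-0.27  0.14  1.71  0.    1.29 -1.57] open 22.8 grip 77.6
leaf est 1.2243899947919867 radius 0.10943083975441928
[4.5, -0.0, 3.0] [4.4, -0.0, 3.3] [4.2, -0.0, 3.5] [4.0, -0.0, 3.6] [3.8, -0.0, 3.9] [3.6, -0.0, 4.1] [3.4, -0.0, 4.2] [3.2, -0.0, 4.4] [3.0, -0.0, 4.6] [2.8, -0.0, 4.6]
```

Call:
jog_arm:
  series:
    - [[4.5, 0, 3, 0, 0, 0, 15], [4.4, 0, 3.3, 0, 0, 0, 15], [4.2, 0, 3.5, 0, 0, 0, 15], [4, 0, 3.6, 0, 0, 0, 15], [3.8, 0, 3.9, 0, 0, 0, 15], [3.6, 0, 4, 0, 0, 0, 15], [3.4, 0, 4.2, 0, 0, 0, 15], [3.2, 0, 4.4, 0, 0, 0, 15], [0, 0, 0, 0, 0, 0, 15], [0, 0, 0, 0, 0, 0, 15]]

```text
time_s: 28.6
eef_pos: [0.5139, -0.0172, 0.1751]
eef_rot: [0.0, 0.137, 0.991, 0.001]
wrist_force: [10.0, 6.8, -8.9]
opening: 0.265
grasp_force: 84.2
```

```bash
python3 - <<'E'
from arc import *
rows(th,th-.5,10)
from bench import ctrl
c=ctrl.camera("scene")
uv=np.array([(u,v) for v in range(145,240) for u in range(335,405)]); P,z=pts(c,uv)
L=np.c_[(P-H)@(-xn),(P-H)@yn,(P-H)@zn]; rad=np.hypot(L[:,0],L[:,2]); a=np.arctan2(L[:,2],L[:,0])
for lo,hi in((.05,.07),(.07,.09),(.09,.11),(.11,.135)):
    k=(z>0)&(rad>lo)&(rad<hi)&(abs(L[:,1])<.035)&(L[:,2]>0); print(lo,k.sum(),np.percentile(a[k],[10,25,50,75]).round(3))
E
```

```text
t 28.6 pos [ 0.5139 -0.0172  0.1751] nestcoords mm [  2.9   0.4 119.6] F nest [  2.3   9.3 -11.6] q [-0.27  0.1   1.81  0.    1.22 -1.56] open 22.6 grip 84.2
leaf est 0.8042533240354053 radius 0.10989418125238393
[2.9, -0.0, 4.6] [2.6, -0.0, 4.8] [2.4, -0.1, 4.9] [2.1, 0.0, 5.0] [1.9, -0.0, 5.1] [1.6, -0.0, 5.2] [1.4, -0.0, 5.2] [1.1, -0.1, 5.4] [0.9, 0.0, 5.3] [0.5, 0.0, 5.4] 
0.05 106 [0.883 0.945 0.969 0.993]
0.07 90 [0.879 0.92  0.944 0.954]
0.09 134 [0.891 0.932 0.998 1.104]
0.11 273 [0.909 0.929 1.079 1.177]
```

Call:
jog_arm:
  series:
    - [[0.5, 0, 5.4, 0, 0, 0, 15], [1.6, 0, 5, 0, 0, 0, 15], [2.4, 0, 5, 0, 0, 0, 15], [2.1, 0, 5, 0, 0, 0, 15], [1.9, 0, 5.1, 0, 0, 0, 15], [1.6, 0, 5.2, 0, 0, 0, 15], [1.4, 0, 5.2, 0, 0, 0, 15], [1.1, 0, 5.3, 0, 0, 0, 15], [0, 0, 0, 0, 0, 0, 15], [0, 0, 0, 0, 0, 0, 15]]

```text
time_s: 29.65
eef_pos: [0.5003, -0.0132, 0.1327]
eef_rot: [-0.002, 0.137, 0.991, 0.002]
wrist_force: [-0.4, 9.0, -3.9]
opening: 0.263
grasp_force: 83.3
```

```bash
python3 - <<'E'
from arc import *
rows(th,th-.5,10)
g=(p+[0,0,.019]-H); e=g-(g@yn)*yn; e/=np.linalg.norm(e); F=o["wrist_force"]; print("radial F",F@e,"tangential(opening dir)",F@np.cross(yn,e))
E
```

```text
t 29.65 pos [ 0.5003 -0.0132  0.1327] nestcoords mm [-30.6   0.6  90.1] F nest [-4.3  8.5 -2. ] q [-0.27  0.13  1.88  0.    1.14 -1.56] open 22.5 grip 83.3
leaf est 0.3914398236980911 radius 0.10770916764982716
[0.7, -0.0, 5.4] [0.5, -0.0, 5.4] [0.2, -0.1, 5.4] [-0.0, 0.0, 5.5] [-0.4, 0.0, 5.4] [-0.6, 0.0, 5.4] [-0.9, -0.0, 5.4] [-1.1, -0.0, 5.3] [-1.4, -0.0, 5.3] [-1.7, -0.0, 5.1] 
radial F 2.111948820315672 tangential(opening dir) -4.2725851235163015
```

Call:
jog_arm:
  series:
    - [[0.7, 1, 5.4, 0, 0, 0, 15], [0.5, 1, 5.4, 0, 0, 0, 15], [0.2, 0.5, 5.4, 0, 0, 0, 15], [0, 0, 5.4, 0, 0, 0, 15], [-0.4, 0, 4, 0, 0, 0, 15], [0, 0, 0, 0, 0, 0, 15], [0, 0, 0, 0, 0, 0, 15], [0, 0, 0, 0, 0, 0, 15], [0, 0, 0, 0, 0, 0, 15], [0, 0, 0, 0, 0, 0, 15]]

```text
time_s: 30.65
eef_pos: [0.4941, -0.0113, 0.105]
eef_rot: [-0.008, 0.138, 0.99, 0.0]
wrist_force: [-19.1, 2.5, 0.9]
opening: 0.265
grasp_force: 82.9
```

```bash
python3 - <<'E'
from arc import *
rows(th,th-.5,20)
g=(p+[0,0,.019]-H); e=g-(g@yn)*yn; e/=np.linalg.norm(e); F=o["wrist_force"]; print("radial F",F@e,"tangential(opening dir)",F@np.cross(yn,e))
E
```

```text
t 30.65 pos [ 0.4941 -0.0113  0.105 ] nestcoords mm [-50.    0.8  69.3] F nest [-16.1  -2.8  10.4] q [-0.26  0.17  1.9  -0.    1.09 -1.56] open 22.7 grip 82.9
leaf est 0.1374006846972633 radius 0.11305500612345079
[-0.3, 0.0, 2.7] [-0.4, 0.0, 2.7] [-0.5, 0.0, 2.7] [-0.5, 0.0, 2.6] [-0.6, 0.0, 2.7] [-0.6, 0.0, 2.6] [-0.7, 0.0, 2.7] [-0.8, 0.0, 2.6] [-0.9, 0.1, 2.6] [-0.9, -0.0, 2.5] [-0.9, -0.0, 2.6] [-1.1, -0.0, 2.5] [-1.1, -0.0, 2.5] [-1.1, -0.0, 2.4] [-1.3, -0.0, 2.5] [-1.3, 0.0, 2.3] [-1.3, 0.0, 2.4] [-1.4, 0.0, 2.3] [-1.5, 0.0, 2.3] [-1.5, 0.0, 2.3] 
radial F 18.944990721036234 tangential(opening dir) 2.616852694820638
```

```bash
python3 - <<'E'
from bench import ctrl
from plan import *
c=ctrl.camera("scene"); cv2.imwrite("pics/k3.png",cv2.resize(c["frame"][160:280,310:430],(600,600),interpolation=cv2.INTER_CUBIC))
E
```

```text
(no output)
```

View pics/k3.png

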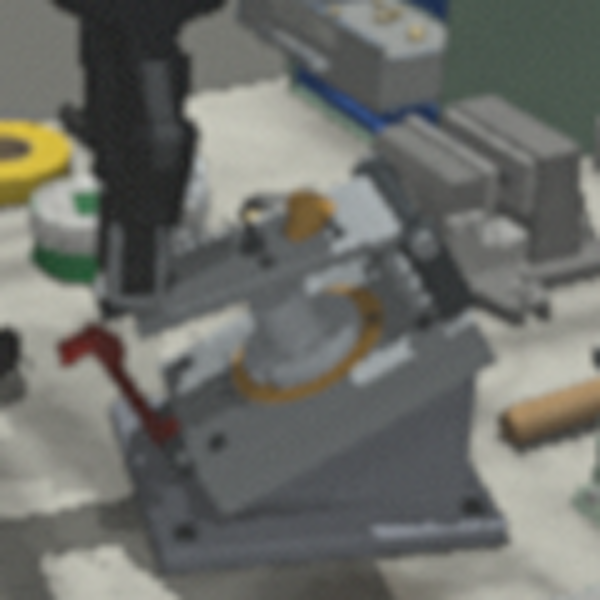

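The picture shows the leaf at about 0.2 rad above the cap, with the fingertips at (130,300) down on the leaf's end. The ball has slid up in the pads. I'll let go, rise and measure the knob again.

Call:
jog_arm:
  series:
    - [[3, 0, -2, 0, 0, 0, 15], [2, 0, -1, 0, 0, 0, 24], [0, 0, 0, 0, 0, 0, 32], [0, 0, 0, 0, 0, 0, 45], [0, 0, -10, 0, 0, 0, 45], [0, 0, -20, 0, 0, 0, 45], [0, 0, -25, 0, 0, 0, 45], [0, 0, -25, 0, 0, 0, 45], [0, 0, -20, 0, 0, 0, 45], [0, 0, 0, 0, 0, 0, 45]]

```text
time_s: 31.7
eef_pos: [0.4994, -0.012, 0.216]
eef_rot: [0.004, 0.136, 0.991, -0.001]
wrist_force: [0.5, -0.4, 0.2]
opening: 0.527
grasp_force: 0.0
```

```bash
python3 - <<'E'
from arc import *
from bench import ctrl
c=ctrl.camera("scene"); np.savez("scene4.npz",**c)
uv=np.array([(u,v) for v in range(150,260) for u in range(310,400)]); P,z=pts(c,uv); f=c["frame"][uv[:,1],uv[:,0]]
L=np.c_[(P-H)@(-xn),(P-H)@yn,(P-H)@zn]
k=(z>0)&(f.max(1)<50)&(np.hypot(L[:,0],L[:,2])<.13)&(np.hypot(L[:,0],L[:,2])>.09)&(abs(L[:,1])<.03)&(P[:,2]<.16)
print("dark pts",k.sum(),uv[k].min(0),uv[k].max(0),P[k].mean(0),L[k].mean(0))
# leaf upper face plane angle
k=(z>0)&(L[:,0]>.03)&(L[:,0]<.125)&(abs(L[:,1])<.022)&(L[:,2]>0)&(L[:,2]<.06)
for lo in np.arange(.02,.13,.02):
    m=k&(L[:,0]>lo)&(L[:,0]<lo+.02); print(lo.round(2),m.sum(),np.percentile(L[m,2],[10,50,90]).round(4) if m.sum() else "")
cv2.imwrite("pics/k4.png",cv2.resize(c["frame"][160:280,310:430],(600,600),interpolation=cv2.INTER_CUBIC))
E
```

```text
t 31.7 pos [ 0.4994 -0.012   0.216 ] nestcoords mm [ 10.1   1.5 162.7] F nest [ 0.6 -0.2 -0.2] q [-0.26  0.02  1.82 -0.    1.3  -1.56] open 45.0 grip 0.0
leaf est 0.9803183405601081 radius 0.14742930279141434
dark pts 88 [333 197] [342 208] [ 0.49439551 -0.01991842  0.14058563] [ 0.09198486 -0.00744248  0.06081704]
0.02 65 [0.0128 0.0187 0.0287]
0.04 108 [0.0155 0.0175 0.0221]
0.06 108 [0.0201 0.0224 0.0244]
0.08 156 [0.0254 0.0287 0.0564]
0.1 97 [0.0297 0.0316 0.0345]
0.12 14 [0.0325 0.0345 0.036 ]
```

View pics/k4.png

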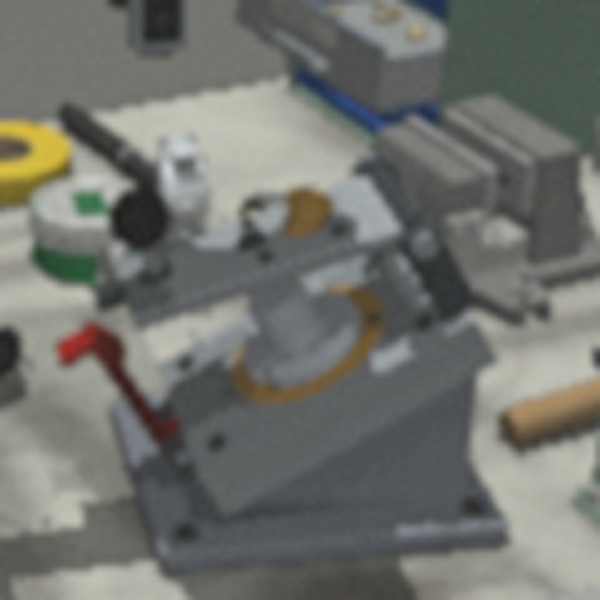

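The knob is at crop (138,215) and the leaf's face stands at about 0.24 rad. The ball creeps in the pads, so I'll finish by pressing the leaf's face squarely. The fingers will be slightly open, one each side of the knob stem, with the tool along the nest's −z.

```bash
python3 - <<'E'
from plan import *
from meas import plane
c=load("scene4"); B=plane(c,[(337.6,203)],bc,yn)[0]-bc; print("knob nest x,z",B@xn,B@zn, "leaf",np.arctan2(B@zn-.038,.062-B@xn)-np.arctan2(.032,.104))
show()
A=bc-.036*xn+.0005*yn+.120*zn; plan(A,nest(0),8,32)
E
```

```text
knob nest x,z -0.03038758501985675 0.09500732484177472 leaf 0.2543596869247475
t 31.75 pos [ 0.4983 -0.0117  0.2139] nestcoords mm [  8.    1.5 161.5] F nest [-0.6 -0.5 -0.2] q [-0.26  0.02  1.82 -0.    1.3  -1.56] open 45.0 grip 0.0
[2.2, -0.1, 7.2, -0.0, -0.065, -0.0, 32],[2.7, -0.2, 7.1, -0.0, -0.064, -0.0, 32],[3.1, -0.1, 6.9, -0.0, -0.065, -0.001, 32],[3.6, -0.1, 6.7, -0.0, -0.065, 0.0, 32],[4.0, -0.1, 6.4, -0.0, -0.065, 0.0, 32],[4.4, -0.2, 6.1, -0.0, -0.064, 0.0, 32],[4.8, -0.1, 5.9, -0.0, -0.065, -0.0, 32],[5.1, -0.1, 5.5, -0.0, -0.065, -0.0, 32],q [-0.26  0.02  1.82 -0.    1.3  -1.56] dist 0.060537643391393954 ang 0.5178940610443359
```

Knob height and leaf angle (0.25 rad) agree. Moving to the press pose.

Call:
jog_arm:
  series:
    - [[2.2, -0.1, 7, 0, -0.065, 0, 32], [2.7, -0.1, 7, 0, -0.065, 0, 32], [3.1, -0.1, 7, 0, -0.065, 0, 32], [3.6, -0.1, 6.7, 0, -0.065, 0, 32], [4, -0.1, 6.4, 0, -0.065, 0, 32], [4.4, -0.2, 6, 0, -0.064, 0, 32], [4.8, -0.1, 6, 0, -0.065, 0, 32], [5, -0.1, 5.5, 0, -0.065, 0, 32], [0, 0, 0, 0, 0, 0, 32], [0, 0, 0, 0, 0, 0, 32]]

```text
time_s: 32.75
eef_pos: [0.4794, -0.0074, 0.1536]
eef_rot: [0.254, 0.132, 0.958, -0.035]
wrist_force: [0.8, -0.5, 0.0]
opening: 0.376
grasp_force: 0.0
```

```bash
python3 - <<'E'
from plan import *
show(); plan(bc-.036*xn+.0005*yn+.073*zn,nest(0),8,32)
E
```

```text
t 32.75 pos [ 0.4794 -0.0074  0.1536] nestcoords mm [-38.9   0.6 119. ] F nest [ 0.8 -0.3 -0.5] q [-0.26 -0.27  2.3  -0.01  0.59 -1.55] open 32.1 grip 0.0
[-0.4, -0.0, 5.8, -0.0, -0.001, -0.0, 32],[-0.4, -0.0, 5.7, -0.0, -0.0, -0.0, 32],[-0.4, -0.0, 5.8, -0.0, -0.001, -0.0, 32],[-0.4, -0.0, 5.7, -0.0, -0.001, -0.001, 32],[-0.4, -0.0, 5.8, -0.0, -0.001, 0.0, 32],[-0.3, -0.1, 5.7, -0.001, -0.0, 0.0, 32],[-0.4, 0.0, 5.8, 0.0, -0.001, -0.0, 32],[-0.4, 0.0, 5.7, 0.0, -0.001, -0.0, 32],q [-0.26 -0.27  2.3  -0.01  0.59 -1.55] dist 0.0461369613349819 ang 0.006071496367433396
```

Call:
jog_arm:
  series:
    - [[0, 0, 6, 0, 0, 0, 32], [0, 0, 6, 0, 0, 0, 32], [0, 0, 6, 0, 0, 0, 32], [0, 0, 6, 0, 0, 0, 32], [0, 0, 6, 0, 0, 0, 32], [0, 0, 6, 0, 0, 0, 32], [0, 0, 5, 0, 0, 0, 32], [0, 0, 3, 0, 0, 0, 32], [0, 0, 0, 0, 0, 0, 32], [0, 0, 0, 0, 0, 0, 32]]

```text
time_s: 33.75
eef_pos: [0.5007, -0.0133, 0.1158]
eef_rot: [0.254, 0.132, 0.957, -0.035]
wrist_force: [0.3, -0.3, 0.9]
opening: 0.373
grasp_force: 0.0
```

```bash
python3 - <<'E'
from plan import *
show()
E
```

```text
t 33.75 pos [ 0.5007 -0.0133  0.1158] nestcoords mm [-38.7   0.6  75.1] F nest [ 0.7 -0.2  0.6] q [-0.26 -0.12  2.28 -0.02  0.46 -1.54] open 31.9 grip 0.0
```

Call:
jog_arm:
  series:
    - [[0, 0, 2.5, 0, 0, 0, 32], [0, 0, 2.5, 0, 0, 0, 32], [0, 0, 2.5, 0, 0, 0, 32], [0, 0, 2.5, 0, 0, 0, 32], [0, 0, 2.5, 0, 0, 0, 32], [0, 0, 2.5, 0, 0, 0, 32], [0, 0, 2.5, 0, 0, 0, 32], [0, 0, 2.5, 0, 0, 0, 32], [0, 0, 0, 0, 0, 0, 32], [0, 0, 0, 0, 0, 0, 32]]

```text
time_s: 34.75
eef_pos: [0.5105, -0.0161, 0.0985]
eef_rot: [0.255, 0.132, 0.957, -0.035]
wrist_force: [-0.5, 0.1, 0.4]
opening: 0.376
grasp_force: 0.0
```

```bash
python3 - <<'E'
from plan import *
show(); print(state()[0]["torque"].round(2))
E
```

```text
t 34.75 pos [ 0.5105 -0.0161  0.0985] nestcoords mm [-38.5   0.6  55.1] F nest [-0.2  0.   0.6] q [-0.26 -0.05  2.26 -0.02  0.41 -1.54] open 32.1 grip 0.0
[ 0.01  0.26 -0.01]
```

```bash
cat > leaf.py <<'E'
from plan import *
from bench import ctrl
show(); F=state()[0]
c=ctrl.camera("scene"); uv=np.array([(u,v) for v in range(150,260) for u in range(310,400)]); P,z=pts(c,uv)
L=np.c_[(P-H)@(-xn),(P-H)@yn,(P-H)@zn]
k=(z>0)&(abs(L[:,1])<.022)&(L[:,2]>-.02)&(L[:,2]<.06)
for lo in np.arange(.04,.13,.01):
    m=k&(L[:,0]>lo)&(L[:,0]<lo+.01); print(lo.round(2),m.sum(),(np.percentile(L[m,2],[10,50,90])*1e3).round(1) if m.sum() else "")
f=c["frame"].astype(int); r=(f[...,2]>110)&(f[...,2]-f[...,1]>60); r[:,:300]=0; r[:,400:]=0; r[:200]=0; r[280:]=0
q=np.argwhere(r)[:,::-1]; Q,z=pts(c,q); Q=Q[z>0]; N=np.c_[(Q-bc)@xn,(Q-bc)@yn,(Q-bc)@zn]*1e3
print("catch",len(Q),q.mean(0).round(1),N.mean(0).round(1)); t=N[N[:,2]>np.percentile(N[:,2],80)]; print("catch top part",t.mean(0).round(1))
E
python3 leaf.py; cat > /dev/null; python3 - <<'E'
from h import *
import plan
# catch at the beginning for reference
c=load("scene0"); f=c["frame"].astype(int); r=(f[...,2]>110)&(f[...,2]-f[...,1]>60); r[:,:300]=0; r[:,400:]=0; r[:200]=0; r[280:]=0
q=np.argwhere(r)[:,::-1]; Q,z=pts(c,q); Q=Q[z>0]; N=np.c_[(Q-plan.bc)@plan.xn,(Q-plan.bc)@plan.yn,(Q-plan.bc)@plan.zn]*1e3
print("catch0",len(Q),q.mean(0).round(1),N.mean(0).round(1)); t=N[N[:,2]>np.percentile(N[:,2],80)]; print(t.mean(0).round(1))
E
```

```text
t 34.75 pos [ 0.5105 -0.0161  0.0985] nestcoords mm [-38.5   0.6  55.1] F nest [-0.2  0.   0.6] q [-0.26 -0.05  2.26 -0.02  0.41 -1.54] open 32.1 grip 0.0
0.04 58 [ 9.1 10.7 13. ]
0.05 84 [-16.   11.3  16.1]
0.06 86 [-14.1  12.5  14.7]
0.07 67 [-11.6  14.3  15.4]
0.08 75 [14.7 16.3 49.3]
0.09 24 [14.1 20.7 43.1]
0.1 23 [17.1 25.2 43.7]
0.11 36 [18.5 19.5 20.4]
0.12 34 [ 9.1 19.7 21. ]
catch0 55 [329.3 230.2] [-76.   -2.2  50.4]
[-77.5  -0.6  59.5]Traceback (most recent call last):
  File "leaf.py", line 10, in <module>
    q=np.argwhere(r)[:,::-1]; Q,z=pts(c,q); Q=Q[z>0]; N=np.c_[(Q-bc)@xn,(Q-bc)@yn,(Q-bc)@zn]*1e3
                                  ~~~^^^^^
  File "h.py", line 11, in pts
    return q2R(c["rotation"]).apply(rays(c,uv)*z[:,None])+c["xyz"], z
                                    ~~~~^^^^^^
  File "h.py", line 7, in rays
    p=cv2.undistortPoints(uv[:,None],K,np.array([float(c["k1"]),0,0,0]))[:,0]
      ~~~~~~~~~~~~~~~~~~~^^^^^^^^^^^^^^^^^^^^^^^^^^^^^^^^^^^^^^^^^^^^^^^
cv2.error: OpenCV(4.12.0) /io/opencv/modules/calib3d/src/undistort.dispatch.cpp:347: error: (-215:Assertion failed) CV_IS_MAT(_src) && CV_IS_MAT(_dst) && (_src->rows == 1 || _src->cols == 1) && (_dst->rows == 1 || _dst->cols == 1) && _src->cols + _src->rows - 1 == _dst->rows + _dst->cols - 1 && (CV_MAT_TYPE(_src->type) == CV_32FC2 || CV_MAT_TYPE(_src->type) == CV_64FC2) && (CV_MAT_TYPE(_dst->type) == CV_32FC2 || CV_MAT_TYPE(_dst->type) == CV_64FC2) in function 'cvUndistortPointsInternal'
```

The leaf has moved to about 0.13 rad under the tips, which agrees with the tool height. Pressing on.

Call:
jog_arm:
  series:
    - [[0, 0, 1.5, 0, 0, 0, 32], [0, 0, 1.5, 0, 0, 0, 32], [0, 0, 1.5, 0, 0, 0, 32], [0, 0, 1.5, 0, 0, 0, 32], [0, 0, 1.5, 0, 0, 0, 32], [0, 0, 1.5, 0, 0, 0, 32], [0, 0, 1.5, 0, 0, 0, 32], [0, 0, 1, 0, 0, 0, 32], [0, 0, 0, 0, 0, 0, 32], [0, 0, 0, 0, 0, 0, 32]]

```text
time_s: 35.8
eef_pos: [0.5158, -0.0176, 0.0883]
eef_rot: [0.254, 0.132, 0.957, -0.035]
wrist_force: [-1.1, -0.8, 0.8]
opening: 0.373
grasp_force: 0.4
```

```bash
sed -i 's/r=(f\[...,2\]>110)&(f\[...,2\]-f\[...,1\]>60)/r=(f[...,2]>60)\&(f[...,2]>2*f[...,1])\&(f[...,2]>2*f[...,0])/' leaf.py; python3 leaf.py
```

```text
t 35.8 pos [ 0.5158 -0.0176  0.0883] nestcoords mm [-38.9   0.6  43.6] F nest [-0.3 -1.   1.1] q [-0.26 -0.01  2.25 -0.02  0.38 -1.54] open 31.9 grip 0.4
0.04 55 [ 4.9  6.1 13.1]
0.05 74 [-15.4   6.1   9.7]
0.06 70 [-16.1   6.1   8.4]
0.07 61 [-12.3   6.3   7.2]
0.08 66 [ 6.   7.1 26.5]
0.09 27 [ 6.2 15.7 30.9]
0.1 18 [ 6.3 10.3 34.7]
0.11 36 [ 6.2  7.3 11.9]
0.12 27 [5.7 7.6 8.6]
catch 15 [325.9 230.9] [-82.5  -3.6  54.1]
catch top part [-82.7  -1.5  58.4]
```

Call:
jog_arm:
  series:
    - [[0, 0, 0.5, 0, 0, 0, 32], [0, 0, 0.5, 0, 0, 0, 32], [0, 0, 0.5, 0, 0, 0, 32], [0, 0, 0.5, 0, 0, 0, 32], [0, 0, 0.5, 0, 0, 0, 32], [0, 0, 0.5, 0, 0, 0, 32], [0, 0, 0, 0, 0, 0, 32], [0, 0, 0, 0, 0, 0, 32], [0, 0, 0, 0, 0, 0, 32], [0, 0, 0, 0, 0, 0, 32]]

```text
time_s: 36.85
eef_pos: [0.5171, -0.0179, 0.086]
eef_rot: [0.254, 0.132, 0.957, -0.035]
wrist_force: [-7.8, 1.6, 10.0]
opening: 0.373
grasp_force: 5.8
```

```bash
python3 leaf.py
```

```text
t 36.85 pos [ 0.5171 -0.0179  0.086 ] nestcoords mm [-38.8   0.6  40.9] F nest [-1.9 -0.5 12.6] q [-0.26 -0.    2.25 -0.02  0.37 -1.54] open 31.9 grip 5.8
0.04 55 [ 3.8  5.1 13. ]
0.05 72 [-17.    4.6   8. ]
0.06 68 [-15.2   4.7   8. ]
0.07 61 [3.1 4.7 5.8]
0.08 72 [ 3.9  5.2 30.7]
0.09 27 [ 4.6 15.9 33.7]
0.1 23 [ 3.6 11.3 27. ]
0.11 41 [3.2 4.6 6.5]
0.12 36 [ 3.4  5.5 12.5]
catch 15 [326.2 228.9] [-79.6  -3.2  57.8]
catch top part [-81.2  -6.6  59.9]
```

Call:
jog_arm:
  series:
    - [[0, 0, 0.5, 0, 0, 0, 32], [0, 0, 0.5, 0, 0, 0, 32], [0, 0, 0.5, 0, 0, 0, 32], [0, 0, 0, 0, 0, 0, 32], [0, 0, 0, 0, 0, 0, 32], [0, 0, 0, 0, 0, 0, 32], [0, 0, 0, 0, 0, 0, 32], [0, 0, 0, 0, 0, 0, 32], [0, 0, 0, 0, 0, 0, 32], [0, 0, 0, 0, 0, 0, 32]]

```text
time_s: 37.9
eef_pos: [0.5174, -0.0179, 0.0855]
eef_rot: [0.254, 0.131, 0.957, -0.035]
wrist_force: [-27.1, 3.8, 31.7]
opening: 0.374
grasp_force: 20.3
```

```bash
python3 leaf.py | sed -n '1p;8,12p'
```

```text
t 37.9 pos [ 0.5174 -0.0179  0.0855] nestcoords mm [-38.8   0.6  40.3] F nest [-7.6 -3.6 41. ] q [-0.26 -0.    2.25 -0.02  0.37 -1.54] open 32.0 grip 20.3
0.1 18 [ 5.5 16.2 32.9]
0.11 39 [ 3.2  4.2 15.2]
0.12 37 [ 3.3  4.5 13.2]
catch 11 [324.9 228.8] [-81.9  -2.5  59.1]
catch top part [-85.3  -5.4  60.1]
```

The leaf is on its hard stop (force rises sharply with no travel). Lifting straight off.

Call:
jog_arm:
  series:
    - [[0, 0, -1.5, 0, 0, 0, 32], [0, 0, -2, 0, 0, 0, 32], [0, 0, -8, 0, 0, 0, 32], [0, 0, -16, 0, 0, 0, 32], [0, 0, -25, 0, 0, 0, 32], [0, 0, -30, 0, 0, 0, 32], [0, 0, -30, 0, 0, 0, 32], [0, 0, -30, 0, 0, 0, 32], [0, 0, -20, 0, 0, 0, 32], [0, 0, 0, 0, 0, 0, 32]]

```text
time_s: 38.95
eef_pos: [0.4413, 0.0036, 0.2291]
eef_rot: [0.258, 0.131, 0.957, -0.035]
wrist_force: [1.0, 0.0, -0.8]
opening: 0.377
grasp_force: 0.0
```

```bash
python3 leaf.py; python3 - <<'E'
from plan import *
from bench import ctrl
for n in("scene","top"):
    a=load(n+"0")["frame"].astype(int); c=ctrl.camera(n); f=c["frame"].astype(int); np.savez(n+"9.npz",**c)
    for nm,g in(("before",a),("now",f)):
        hs=cv2.cvtColor(g.astype(np.uint8),cv2.COLOR_BGR2HSV)
        box=(300,200,360,260) if n=="scene" else (355,195,395,240)
        r=((hs[...,0]<8)|(hs[...,0]>172))&(hs[...,1]>130)&(hs[...,2]>45); m=np.zeros_like(r); m[box[1]:box[3],box[0]:box[2]]=1; r&=m
        q=np.argwhere(r)[:,::-1]; print(n,nm,"catch px",len(q),q.mean(0).round(1),q.min(0),q.max(0))
        y=(hs[...,0]>20)&(hs[...,0]<35)&(hs[...,1]>150)&(hs[...,2]>100); y[:,:180]=0;y[:,360:]=0; y[260:]=0; q=np.argwhere(y); print("  tape",len(q),q.mean(0).round(1))
        gr=(hs[...,0]>55)&(hs[...,0]<80)&(hs[...,1]>110); m=np.zeros_like(gr); m[(160 if n=="top" else 185):(195 if n=="top" else 225),(250 if n=="top" else 310):(285 if n=="top" else 345)]=1; q=np.argwhere(gr&m); print("  tin",len(q),q.mean(0).round(1))
        m=np.zeros_like(gr); m[228:256,180:252]=1; w=(hs[...,0]>5)&(hs[...,0]<20)&(hs[...,1]>100)&m; q=np.argwhere(w); print("  brush",len(q),q.mean(0).round(1) if len(q) else "")
E
```

```text
t 38.95 pos [0.4413 0.0036 0.2291] nestcoords mm [-35.5   0.9 204.2] F nest [ 0.4  0.3 -1.2] q [-0.26 -0.53  2.3  -0.01  0.84 -1.55] open 32.2 grip 0.0
0.04 53 [ 4.   5.2 13.4]
0.05 74 [-15.5   5.    8.1]
0.06 67 [-15.1   5.    7.5]
0.07 58 [3.4 4.7 5.7]
0.08 54 [4.1 4.9 6. ]
0.09 107 [ 4.3 11.3 42.2]
0.1 108 [ 4.6 25.2 44.1]
0.11 61 [ 4.1  5.4 37.7]
0.12 37 [ 3.7  5.4 13.2]
catch 59 [328.7 229. ] [-75.2  -3.9  54.9]
catch top part [-79.5  -2.7  59.5]
scene before catch px 78 [332.1 233.4] [322 225] [344 247]
  tape 248 [192.2 309. ]
  tin 33 [210.4 324.7]
  brush 0 
scene now catch px 62 [329.  229.3] [322 225] [337 240]
  tape 252 [192.2 308.9]
  tin 37 [211. 324.]
  brush 0 
top before catch px 181 [370.5 216.3] [365 205] [376 227]
  tape 369 [177.  208.6]
  tin 0 [nan nan]
  brush 131 [240.5 230.7]
top now catch px 123 [370.3 219.9] [365 213] [375 227]
  tape 373 [176.5 208.6]
  tin 0 [nan nan]
  brush 128 [240.6 230.3]<stdin>:11: RuntimeWarning: Mean of empty slice.
  ret = um.true_divide(
```

The catch's outer extents are back exactly at rest in both views. The leaf lies shut, and the tape, tin and brush have not moved. Handing in.

```bash
python3 -c "
from bench import ctrl
print(ctrl.hand_in())"
```

```text
the job is handed in; nothing more can be done
None
```

The job is handed in: the cap is home over the dowel (checked with the leaf still open), the leaf is shut under the snapped catch, and the tin, brush and tape have not moved. The knob slipped in the pinch, so I pressed the leaf shut on its face, peaking at about 41 N at the fingertips.

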